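# Build up a gear shaft in the vice

## Robot

A 6-joint arm with a two-finger parallel gripper is mounted at the origin on the work surface. World frame = base frame: x ahead of the robot, y to its left, z up, the work surface at z = 0. Lengths are in m, angles in degrees, forces in N, time in s.
With the tool pointing down it reaches from about 0.375 to 0.9 m from the base axis. Payload 3.1 kg.
Tool frame: the origin (TCP) lies on the centre line of the jaws, within the pads' length; the fingertips stand 25 mm ahead of it and the grasp point (between the pads) lies 6 mm ahead of it; z points along the fingers, y is the line along which they close (so a half turn about z gives the same grasp; the last joint's range is limited). The gripper opens to 87 mm and grips with 3 to 60 N. Pads are 19 mm wide; open, the fingers measure 117 mm over their backs; the gripper's body (75 mm by 190 mm) begins 51 mm behind the grasp point.
Start: joints at [-79.67, 30.224, 82.088, -0, 67.689, -10.227], TCP at [0.219, -0.585, 0.225] pointing down, gripper open.
Joint ranges: [-176.69, 176.69], [-43.24, 126.21], [12.49, 139.97], [-82, 262], [0, 151.66], [-163.58, 163.58]. Speed limits (degrees/s): [159.86, 159.86, 180, 180, 180, 180].

## Interface

Orientations are given as a 3x3 rotation matrix whose columns are the frame's x, y, z axes.
In Python, from rig import read_state, capture, camera_params, hand_in gives the robot as it stands.
- The arm moves only by the tool apply_moves, never from a script. Its argument "rows" is a list of rows, each an object of numbers: "x", "y", "z": the shift along the tool's x, y, z in mm; "rx", "ry", "rz": the turn, a rotation vector about the tool's x, y, z in units of 6 degrees (1.0 is 6 degrees); "claw": the closure in counts, from 0 (fully open) to 255 (shut). A call has 1 to 10 rows; each row is the pose to reach, as a shift and turn from the pose commanded when the call began, along the tool's axes at that moment; what a row does not reach only later rows make up. A row lasts 1/8 s, in which the tool goes at most 62.5 mm and 10.7 degrees, less where a joint would pass 70% of its speed; a pose out of reach is approached as far as the arm can. A call with a gripper value outside its range is refused whole. The fingers move at their own pace and stop on an object; the grip force is fixed at half the most. Time passes only in rows, so rows that repeat a pose let the fingers close. It gives the time, the measured TCP pose, the force, the opening and the grip force at its end, in the units of the state.
- read_state(): the state, without advancing time (a new reading comes with each control period).
- capture(name): name is "side" or "top"; returns (picture, depth): 384x512x3 uint8, red, green, blue; 384x512 float32, m along the optical axis (not along the pixel's ray), 0 where there is no reading.
- camera_params(name): a dict with "fx", "fy", "cx", "cy" (pixels), "D" ([k1, k2, p1, p2, k3] as OpenCV has them; the pictures are not rectified), "xyz" and "orientation" of the camera in the world. Camera axes: x right, y up, looking along -z (the intrinsics and any distortion apply to the point x, -y, -z); pixel columns grow to the right and rows downward; lengths in m; the calibration is good to about 2 mm. A picture is of the moment at which its call begins. camera_params takes no time and is no camera call.
- hand_in(): hands the job in; it is judged then, once.
The state is a dict: "time_s": time; "joint_positions": joint angles; "qvel": joint speeds; "tau": joint torques, N m; "position": TCP position; "tcp_rot": TCP orientation; "force": force on the tool from outside, world axes, zero at the start; "moment": the same for the moment, N m; "opening": opening from 0.0 (shut) to 1.0 (fully open); "grasp_force": force on a finger pad.
Only numpy, scipy, OpenCV 4.12 (cv2) and the standard library are available. Lean on these libraries where they do the work, as an engineer would, in place of code of your own. Each camera call takes 0.05 s, during which the arm holds its last target. There are 200 camera calls.

## Task

Build up the gear shaft that stands in the small blue machine vice: slide onto it first the gear with its hub upward, then the short spacer sleeve, then the ball bearing and last the clamp collar, each lowered, not dropped, until it sits flat on what is below it. The long spacer sleeve and the socket belong to another job: leave them where they stand.

Things in the scene. Friction and masses are not known exactly. Their poses are not given: they have to be found in the camera images.
- seat (a point): Centre of the top of the shoulder (42 mm diameter) of the fixed upright shaft, 85 mm above the bench; z up the axis. The shaft above it is 26 mm thick and 60 mm long, its last 7 mm tapering to a 16 mm nose. Bores are 30 mm. Stacked, their undersides lie 0, 18, 32 and 45 mm above the shoulder. The shaft passes through a part up between the fingers, so hold each high (the gear by its hub).
- vice: Blue machine vice fixed to the bench, gripping the shaft upright. Origin on the bench under the shaft's axis; z up; x from its screw handle to its fixed jaw. It reaches from x = -165 mm (handle bar, 106 mm long across) to +95 mm and is 104 mm wide (146 mm at two low ears); jaw tops 61 mm above the bench, 24 mm below the shoulder's top.
- gear_c (a point): Spur gear of black steel, 27 teeth: toothed rim 72 mm diameter and 8 mm thick at the bottom, round hub 46 mm diameter and 10 mm high on top of it, 18 mm high in all, about 260 g. Stands on the bench as it must sit on the shaft. Origin at its centre, half-way up; z up along its bore.
- short_sleeve_c (a point): Short spacer sleeve, plain bright steel tube, outside 40 mm, 14 mm high, about 60 g. Stands on the bench as it must sit on the shaft. Origin at its centre, half-way up; z up along its bore.
- bearing_c (a point): Ball bearing, bright steel outer and inner rings with a dark seal between them, outside 55 mm, 13 mm high, about 120 g. Stands on the bench as it must sit on the shaft. Origin at its centre, half-way up; z up along its bore.
- collar_c (a point): Clamp collar, thick plain metal ring with one saw cut through its side and a clamp screw, outside 50 mm, 13 mm high, about 130 g. Stands on the bench as it must sit on the shaft. Origin at its centre, half-way up; z up along its bore.
- long_sleeve_c (a point): Long spacer sleeve, like the short one (outside 40 mm) but 30 mm high. Not used: stays where it stands. Origin at its centre, half-way up; z up.
- socket_c (a point): Dark steel hexagon socket for a ratchet, 26 mm diameter, 38 mm high, standing on end. Not used: stays where it stands. Origin at its centre, half-way up; z up.
Things that resemble listed ones, but are neither listed nor needed, are in the scene too. Leave any brown or pink look-alike of the part that bears bearing_c alone.

How it is judged:
By the outcome, as a careful person would: the job done as asked, in the order asked, and still so for the second after the job is handed in, with the robot touching nothing.
It also fails if it takes over 109 s, if anything falls off the work surface, if the arm or the gripper's body presses on something with over 40 N, if the wrist force passes 120 N, or if a joint passes its speed limit or range.

## Working session

There is one attempt and no reset: what is moved stays moved. The work goes in short steps, Python scripts to look and compute and a tool call to move; the robot and the scene stay as the last step left them, time stands still between calls to the robot, and variables do not carry over. Pictures are saved under pics/ and viewed, at most 14 in all, crops included, and the job is handed in when it is done.

Besides the shell and the picture viewer there is one more tool, called after "Request:" by a JSON object that holds its "api" and its "payload". apply_moves: Moves the arm, as the interface text tells. Its arguments: {"type":"object","properties":{"rows":{"type":"array"}},"required":["rows"]}

```bash
mkdir -p pics; ls; cat > h.py <<'E'
import numpy as np,cv2
from rig import *
def save(n,f):
    p,d=capture(n); cv2.imwrite(f'pics/{f}.png',p[:,:,::-1]); np.save(f'pics/{f}.npy',d); return p,d
def ray(n,uv):
    c=camera_params(n);K=np.array([[c['fx'],0,c['cx']],[0,c['fy'],c['cy']],[0,0,1]])
    q=cv2.undistortPoints(np.array(uv,float).reshape(-1,1,2),K,np.array(c['D'],float)).reshape(-1,2)
    d=np.c_[q[:,0],-q[:,1],-np.ones(len(q))]
    return np.array(c['xyz']),d@np.array(c['orientation']).T
def onplane(n,uv,z):
    o,d=ray(n,uv); return o+d*((z-o[2])/d[:,2])[:,None]
def cloud(n,depth):
    h,w=depth.shape;u,v=np.meshgrid(np.arange(w),np.arange(h))
    o,d=ray(n,np.c_[u.ravel(),v.ravel()]); return (o+d*depth.reshape(-1,1)).reshape(h,w,3)
E
python3 - <<'E'
from h import *
for n in('top','side'):
    save(n,n+'0');c=camera_params(n);print(n,c)
s=read_state();print(s)
E
```

```text
pics
top {'fx': 361.8056903885253, 'fy': 361.8056903885253, 'cx': 257.7363446149793, 'cy': 187.815167888055, 'D': array([-0.10488364,  0.        ,  0.        ,  0.        ,  0.        ]), 'xyz': array([ 0.36555443, -0.01117321,  0.9705189 ]), 'orientation': array([[ 0.01248507,  0.98982746, -0.1417241 ],
       [-0.99989251,  0.011269  , -0.00937994],
       [-0.00768743,  0.14182598,  0.98986176]])}
side {'fx': 497.98557867445913, 'fy': 497.98557867445913, 'cx': 251.9699541917188, 'cy': 192.80110573891383, 'D': array([-0.16389437,  0.        ,  0.        ,  0.        ,  0.        ]), 'xyz': array([-0.08872407,  0.69475607,  0.95673194]), 'orientation': array([[-0.76273545,  0.4557358 , -0.45884584],
       [-0.64669156, -0.53203461,  0.54656126],
       [ 0.00496567,  0.71361338,  0.70052215]])}
{'time_s': 0.1, 'joint_positions': array([-7.96708688e+01,  3.02737855e+01,  8.21490908e+01,  3.88534245e-04,
        6.76884313e+01, -1.02254347e+01]), 'qvel': array([ 0.06847239, -0.01968284, -0.17439016, -0.10648674, -0.00248287,
        0.02297748]), 'tau': array([ 3.12624552e-04, -4.40985632e+01, -1.77151340e+01,  6.35351683e-02,
        5.33971062e-02, -3.85887938e-05]), 'position': array([ 0.21936724, -0.58454462,  0.22436765]), 'tcp_rot': array([[ 9.36339209e-01,  3.51096523e-01, -3.42155983e-04],
       [ 3.51096514e-01, -9.36337322e-01,  1.91232494e-03],
       [ 3.51037221e-04, -1.91071460e-03, -9.99998113e-01]]), 'force': array([-0.66809163,  0.72255626, -0.26348296]), 'moment': array([0.0047466 , 0.01918409, 0.02411917]), 'grasp_force': 0.0, 'opening': 1.000263513778782}
```

View pics/top0.png

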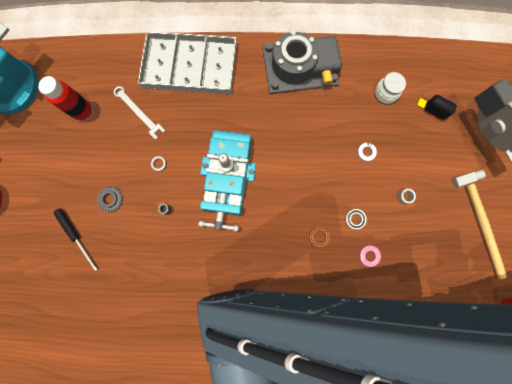

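View pics/side0.png

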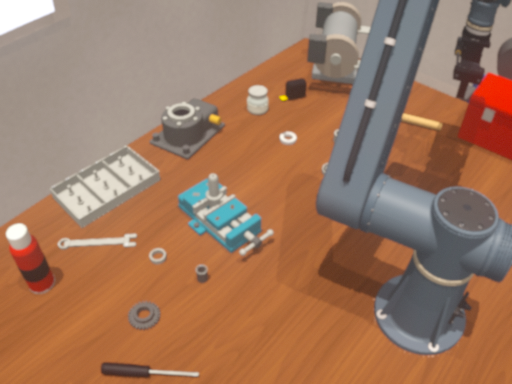

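Candidates in the top picture:
- gear: (110,200)
- plain rings that could be a sleeve: (158,164) and (408,196)
- bearing: (356,219), with a brown look-alike at (319,237) and a pink one at (370,256)
- collar: (367,152), which shows a slit
- socket: (164,209)
- shaft in the vice: about (226,160)

I'll check the heights by depth and look at one close crop.

```bash
python3 - <<'E'
from h import *
p=cv2.imread('pics/top0.png');d=np.load('pics/top0.npy');C=cloud('top',d)
a=cv2.resize(p[140:280,300:440],(560,560),interpolation=cv2.INTER_CUBIC)
b=cv2.resize(p[145:225,85:125+50],None,fx=2.67,fy=2.67);b=cv2.resize(p[145:225,90:175],(240,226),interpolation=cv2.INTER_CUBIC)
c=cv2.resize(p[125:205,195:260],(240,295),interpolation=cv2.INTER_CUBIC)
im=np.zeros((560,800,3),np.uint8);im[:,:560]=a;im[:226,560:]=b;im[240:535,560:]=c
cv2.imwrite('pics/crop1.png',im)
for n,(u,v) in dict(gear=(110,200),ringA=(158,164),socket=(164,209),collar=(367,152),bearing=(356,219),ringB=(408,196),brown=(319,237),pink=(370,256)).items():
    r=16; P=C[v-r:v+r+1,u-r:u+r+1].reshape(-1,3);q=P[(P[:,2]>.006)&(P[:,2]<.1)]
    zt=np.percentile(q[:,2],85) if len(q) else 0
    t=q[q[:,2]>zt-.004]
    print(n,len(q),'top',zt.round(4),'floor',np.median(P[P[:,2]<.006][:,2]).round(4),'mid',((t.max(0)+t.min(0))/2).round(4),'ext',np.ptp(t,axis=0).round(4))
P=C[125:210,195:260].reshape(-1,3)
for lo,hi in((.135,.16),(.08,.09),(.055,.068)):
    t=P[(P[:,2]>lo)&(P[:,2]<hi)];print(lo,len(t),t.min(0) if len(t) else 0,t.max(0) if len(t) else 0)
E
```

```text
gear 406 top 0.0194 floor 0.002 mid [0.4695 0.402  0.0195] ext [0.0436 0.0449 0.0079]
ringA 94 top 0.0168 floor 0.0017 mid [0.5674 0.2706 0.0162] ext [0.0338 0.0386 0.0063]
socket 116 top 0.0398 floor 0.0014 mid [0.4428 0.2441 0.0388] ext [0.0262 0.0263 0.0058]
collar 190 top 0.0154 floor 0.0009 mid [ 0.6062 -0.2994  0.0145] ext [0.0486 0.0507 0.0061]
bearing 244 top 0.0153 floor 0.001 mid [ 0.422  -0.2633  0.0147] ext [0.0533 0.0515 0.0068]
ringB 169 top 0.0309 floor 0.0007 mid [ 0.4844 -0.4024  0.0306] ext [0.0404 0.0397 0.0074]
brown 252 top 0.0152 floor 0.0011 mid [ 0.3738 -0.1675  0.0148] ext [0.0525 0.0533 0.0071]
pink 251 top 0.0149 floor 0.0008 mid [ 0.3247 -0.2987  0.0147] ext [0.0524 0.0518 0.0074]
0.135 92 [0.54281795 0.06793607 0.13547116] [0.56657812 0.09127642 0.15006405]
0.08 100 [0.53582919 0.05989739 0.08021728] [0.57425661 0.10030517 0.08996666]
0.055 1803 [0.4405933  0.02166351 0.05501364] [0.62596287 0.14410724 0.06735568]
```

View pics/crop1.png

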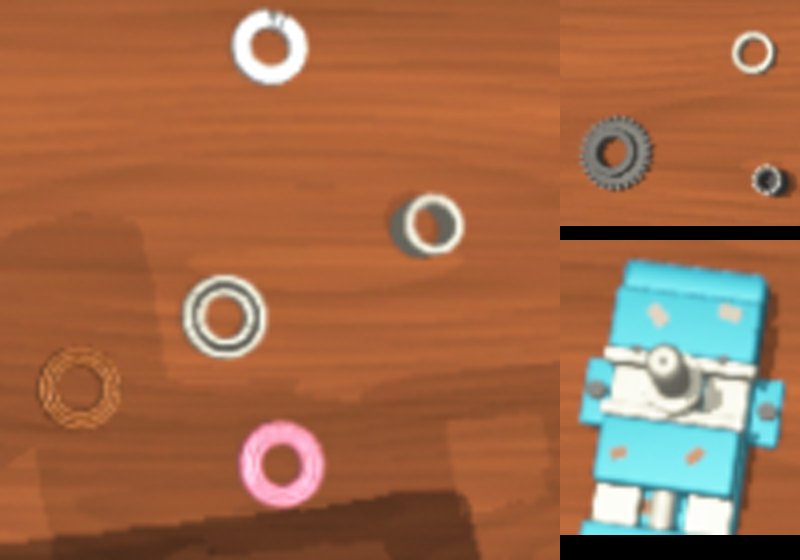

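The crop shows:
- The ring at top-picture (158,164) is 14 mm high, so it is the short sleeve. The one at (408,196) is 30 mm high, so it is the long sleeve.
- (356,219) is the bright bearing with its dark seal, and (367,152) is the collar with its slit facing +x.
- The gear stands hub up at (110,200).
- The shaft nose is near (226,158).

Next I'll refine these positions using both views.

```bash
cat >> h.py <<'E'
from scipy.optimize import least_squares
def proj(n,X):
    c=camera_params(n);R=np.array(c['orientation']);q=(np.asarray(X)-c['xyz'])@R*np.array([1,-1,-1])
    K=np.array([[c['fx'],0,c['cx']],[0,c['fy'],c['cy']],[0,0,1]])
    return cv2.projectPoints(q.reshape(-1,1,3),np.zeros(3),np.zeros(3),K,np.array(c['D'],float))[0].reshape(-1,2)
E
python3 - <<'E'
from h import *
E=dict(gear=(.4695,.402,.018,.023),short=(.5674,.2706,.014,.02),socket=(.4428,.2441,.038,.013),collar=(.6062,-.2994,.013,.025),bearing=(.422,-.2633,.013,.0275),nose=(.555,.08,.145,.008),shoulder=(.555,.08,.085,.021))
for n in('top','side'):
    d=np.load(f'pics/{n}0.npy');C=cloud(n,d);P=C.reshape(-1,3)
    fl=P[(abs(P[:,0]-.35)<.1)&(abs(P[:,1]-.3)<.1)&(abs(P[:,2])<.01)];print(n,'floor',np.median(fl[:,2]))
    print({k:proj(n,[v[:3]]).round(1).tolist() for k,v in E.items()})
    for k,(x,y,z,r) in E.items():
        zz=z+.0015
        t=P[(np.hypot(P[:,0]-x,P[:,1]-y)<r+.008)&(abs(P[:,2]-zz)<.0035)]
        if len(t)>8:
            print(' ',k,len(t),'bbox mid',((t.max(0)+t.min(0))/2*1e3).round(1),'mean',(t.mean(0)*1e3).round(1),'ext',(np.ptp(t,axis=0)*1e3).round(1))
E
python3 - <<'E'
import cv2,numpy as np
p=cv2.imread('pics/side0.png');im=np.zeros((560,800,3),np.uint8)
im[:,:400]=cv2.resize(p[165:235,190:240],(400,560),interpolation=cv2.INTER_CUBIC)
p=cv2.imread('pics/top0.png');im[:,400:]=cv2.resize(p[130:200,202:252],(400,560),interpolation=cv2.INTER_CUBIC)
cv2.imwrite('pics/crop2.png',im)
E
```

```text
top floor 0.001546563958540248
{'gear': [[108.4, 198.0]], 'short': [[158.0, 163.1]], 'socket': [[163.0, 208.1]], 'collar': [[366.9, 151.6]], 'bearing': [[355.6, 219.0]], 'nose': [[222.5, 157.3]], 'shoulder': [[225.0, 162.7]]}
  gear 121 bbox mid [469.5 402.   19.2] mean [468.8 401.3  19.3] ext [43.6 44.9  6.4]
  short 65 bbox mid [567.4 270.6  15.2] mean [567.2 271.2  15.1] ext [33.8 38.6  6.1]
  socket 50 bbox mid [442.8 244.1  38.9] mean [442.8 245.1  38.8] ext [26.2 26.3  5.5]
  collar 161 bbox mid [ 606.2 -299.4   14.3] mean [ 606.6 -299.3   13.9] ext [48.6 50.7  6.5]
  bearing 201 bbox mid [ 422.  -263.3   14.4] mean [ 422.6 -264.2   13.8] ext [53.3 51.5  6.4]
  nose 57 bbox mid [555.8  81.2 146.5] mean [555.4  80.6 146. ] ext [19.8 19.2  6.8]
  shoulder 94 bbox mid [555.   80.1  86.6] mean [549.4  78.3  86.6] ext [38.4 40.4  6.7]
side floor 0.00021463922608827568
{'gear': [[142.1, 311.1]], 'short': [[156.5, 254.1]], 'socket': [[200.2, 268.6]], 'collar': [[287.2, 136.7]], 'bearing': [[330.7, 168.7]], 'nose': [[211.6, 175.7]], 'shoulder': [[212.8, 193.5]]}
  gear 150 bbox mid [466.1 402.8  19.2] mean [465.9 403.3  18.4] ext [45.3 45.7  6.2]
  short 69 bbox mid [565.3 271.1  14.4] mean [564.8 271.   13.8] ext [38.3 40.6  4.8]
  socket 45 bbox mid [439.6 244.   38.7] mean [439.2 243.6  37.8] ext [27.1 24.   5.3]
  collar 74 bbox mid [ 606.2 -296.8   14.4] mean [ 604.7 -296.4   14.1] ext [50.8 44.7  6.8]
  bearing 26 bbox mid [ 439.  -258.3   13.9] mean [ 441.1 -256.8   13.6] ext [20.8 38.7  5.3]
  nose 34 bbox mid [551.2  79.4 145.9] mean [551.6  79.5 145.5] ext [18.8 18.1  5.6]
  shoulder 80 bbox mid [552.6  77.9  86.3] mean [548.1  83.3  85.8] ext [37.7 40.8  6.4]
```

View pics/crop2.png

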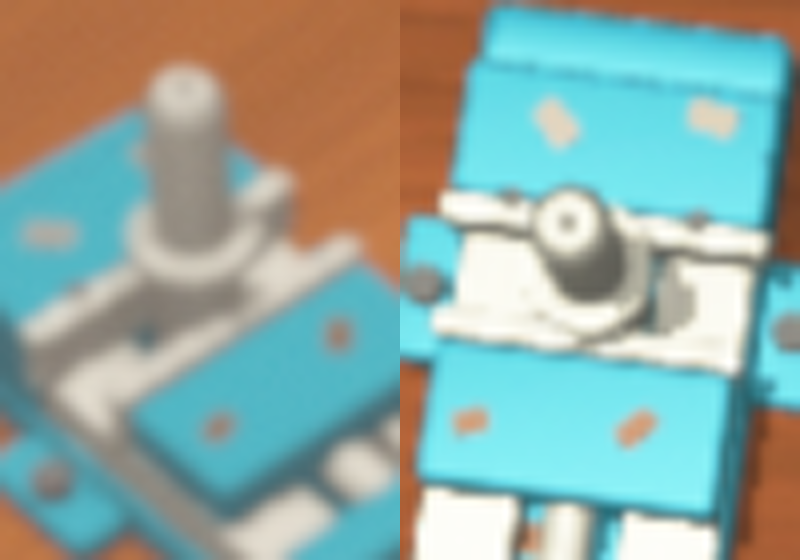

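The nose centre is at top (222.7,157.1) and side (212.6,175.5), which puts the shaft axis at about (0.5545, 0.0795). Heading for the gear, first to a midway point with the tool squared to the world axes.

Request:
{"api": "apply_moves", "payload": {"rows": [{"x":433,"y":-355,"rz":3.43,"claw":0},{"x":433,"y":-355,"rz":3.43},{"x":433,"y":-355,"rz":3.43},{"x":433,"y":-355,"rz":3.43},{"x":433,"y":-355,"rz":3.43},{"x":433,"y":-355,"rz":3.43},{"x":433,"y":-355,"rz":3.43},{"x":433,"y":-355,"rz":3.43},{"x":433,"y":-355,"rz":3.43},{"x":433,"y":-355,"rz":3.43}]}}

```text
validation failed for argument at $.ro...
```

Request:
{"api": "apply_moves", "payload": {"rows": [{"x":433,"y":-355,"z":0,"rx":0,"ry":0,"rz":3.43,"claw":0},{"x":433,"y":-355,"z":0,"rx":0,"ry":0,"rz":3.43,"claw":0},{"x":433,"y":-355,"z":0,"rx":0,"ry":0,"rz":3.43,"claw":0},{"x":433,"y":-355,"z":0,"rx":0,"ry":0,"rz":3.43,"claw":0},{"x":433,"y":-355,"z":0,"rx":0,"ry":0,"rz":3.43,"claw":0},{"x":433,"y":-355,"z":0,"rx":0,"ry":0,"rz":3.43,"claw":0},{"x":433,"y":-355,"z":0,"rx":0,"ry":0,"rz":3.43,"claw":0},{"x":433,"y":-355,"z":0,"rx":0,"ry":0,"rz":3.43,"claw":0},{"x":433,"y":-355,"z":0,"rx":0,"ry":0,"rz":3.43,"claw":0},{"x":433,"y":-355,"z":0,"rx":0,"ry":0,"rz":3.43,"claw":0}]}}

```text
time_s: 1.35
position: [0.5014, -0.0969, 0.225]
tcp_rot: [[1.0, 0.006, -0.0], [0.006, -1.0, 0.001], [-0.0, -0.001, -1.0]]
force: [-0.5, -1.2, 0.0]
opening: 0.994
grasp_force: 0.0
```

Request:
{"api": "apply_moves", "payload": {"rows": [{"x":-30,"y":-500,"z":100,"rx":0,"ry":0,"rz":0.06,"claw":0},{"x":-30,"y":-500,"z":100,"rx":0,"ry":0,"rz":0.06,"claw":0},{"x":-30,"y":-500,"z":100,"rx":0,"ry":0,"rz":0.06,"claw":0},{"x":-30,"y":-500,"z":100,"rx":0,"ry":0,"rz":0.06,"claw":0},{"x":-30,"y":-500,"z":100,"rx":0,"ry":0,"rz":0.06,"claw":0},{"x":-30,"y":-500,"z":100,"rx":0,"ry":0,"rz":0.06,"claw":0},{"x":-30,"y":-500,"z":100,"rx":0,"ry":0,"rz":0.06,"claw":0},{"x":-30,"y":-500,"z":100,"rx":0,"ry":0,"rz":0.06,"claw":0},{"x":-30,"y":-500,"z":100,"rx":0,"ry":0,"rz":0.06,"claw":0},{"x":-30,"y":-500,"z":100,"rx":0,"ry":0,"rz":0.06,"claw":0}]}}

```text
time_s: 2.6
position: [0.4703, 0.3984, 0.1246]
tcp_rot: [[1.0, -0.006, -0.001], [-0.006, -1.0, -0.001], [-0.001, 0.002, -1.0]]
force: [0.2, -1.1, 0.8]
opening: 0.999
grasp_force: 0.0
```

```bash
python3 - <<'E'
from h import *
p,d=save('side','s1');s=read_state();X=s['position'];R=s['tcp_rot'];print(X,R[:,0])
# expected fingertip corner pixels: half opening 43.5, finger back 58.5
for n,v in dict(L=(0,.0435,.025),Rr=(0,-.0435,.025),Lb=(0,.0585,.025),Rb=(0,-.0585,.025)).items(): print(n,proj('side',[X+R@np.array(v)]).round(1))
print('gear',proj('side',[[.468,.4025,.018]]))
cv2.imwrite('pics/s1c.png',cv2.resize(p[200:350,70:270][:,:,::-1],(800,600),interpolation=cv2.INTER_CUBIC))
E
```

```text
[0.4705572  0.39757835 0.12496972] [ 0.99997201 -0.00741389 -0.00100665]
L [[152.7 275.6]]
Rr [[121.1 301.4]]
Lb [[157.9 271.3]]
Rb [[115.4 306. ]]
gear [[142.42233179 311.64298715]]
```

View pics/s1c.png

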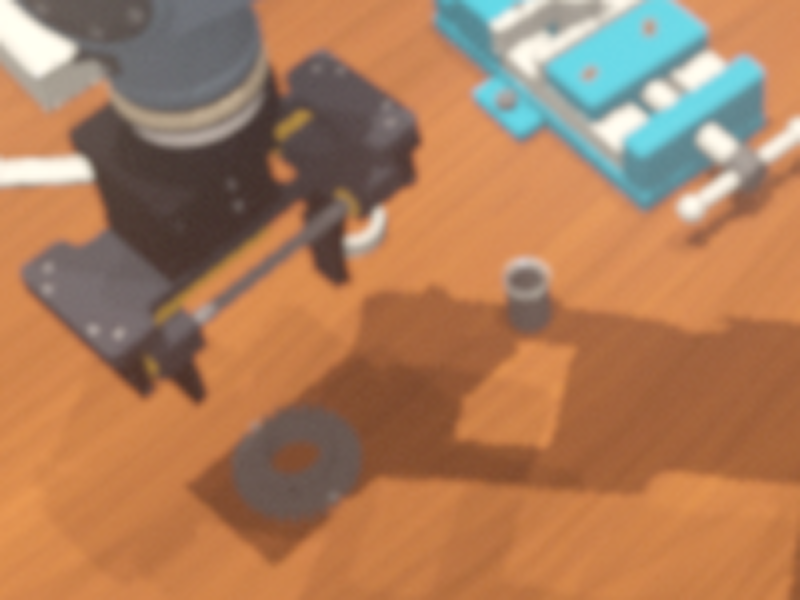

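The side crop shows the open fingers above the gear: tips near (155,270) and (120,300), gear at about (144,314). I'll check the camera-to-robot offset using depth at the fingertips.

```bash
python3 - <<'E'
from h import *
d=np.load('pics/s1.npy');P=cloud('side',d).reshape(-1,3)
s=read_state();X=s['position'];print(X)
t=P[(abs(P[:,0]-X[0])<.04)&(abs(P[:,1]-X[1])<.08)&(P[:,2]>.06)&(P[:,2]<.16)]
for sg in(1,-1):
    q=t[(t[:,1]-X[1])*sg>0];
    for lo in np.arange(.06,.15,.01):
        w=q[(q[:,2]>=lo)&(q[:,2]<lo+.01)]
        if len(w): print(sg,lo.round(3),len(w),((w.min(0)-X)*1e3).round(1),((w.max(0)-X)*1e3).round(1))
E
```

```text
[0.4705572  0.39757835 0.12496972]
1 0.12 19 [-11.3  45.3  -2.8] [11.4 53.7  5. ]
1 0.13 23 [-11.3  43.9   5.4] [ 4.  54.  14.6]
1 0.14 16 [-11.7  45.   15.6] [-4.3 54.2 23.3]
-1 0.12 18 [-13.2 -50.6  -1.5] [  8.5 -42.8   5. ]
-1 0.13 19 [-12.4 -50.5   5.2] [  9.7 -42.4  13.7]
-1 0.14 27 [-12.9 -49.5  15.8] [  9.3 -42.   25. ]
```

```bash
python3 - <<'E'
from h import *
d=np.load('pics/s1.npy');C=cloud('side',d);p=cv2.imread('pics/s1.png')
X=np.array([.4704,.398,.1248])
for u in(153,155,120):
  for v in range(262,276,1) if u>130 else range(292,306):
    print(u,v,p[v,u],d[v,u].round(3),((C[v,u]-X)*1e3).round(0))
E
```

```text
153 262 [51 57 80] 1.0 [-11. -45.  31.]
153 263 [51 60 82] 1.004 [-10. -46.  25.]
153 264 [51 59 82] 1.006 [-10. -45.  23.]
153 265 [51 59 83] 1.006 [-10. -44.  21.]
153 266 [54 60 83] 1.005 [-12. -43.  20.]
153 267 [54 60 84] 1.015 [ -7. -45.  11.]
153 268 [55 61 85] 1.016 [ -8. -44.   8.]
153 269 [55 67 98] 1.02 [ -7. -44.   4.]
153 270 [ 60  84 131] 1.023 [ -6. -44.   0.]
153 271 [ 68 106 171] 1.179 [  77.  -95. -128.]
153 272 [ 74 126 198] 1.17 [  71.  -90. -123.]
153 273 [ 79 136 212] 1.172 [  71.  -90. -126.]
153 274 [ 80 139 215] 1.167 [  68.  -87. -124.]
153 275 [ 80 140 216] 1.162 [  64.  -84. -121.]
155 262 [ 77  85 103] 1.003 [-12. -49.  28.]
155 263 [ 70  80 101] 1.009 [-10. -50.  22.]
155 264 [ 61  73 101] 1.009 [-11. -49.  20.]
155 265 [ 53  67 100] 1.012 [-10. -49.  16.]
155 266 [51 63 96] 1.014 [-11. -48.  14.]
155 267 [49 60 90] 1.012 [-12. -47.  13.]
155 268 [49 58 87] 1.014 [-12. -46.  10.]
155 269 [50 63 92] 1.019 [-10. -47.   5.]
155 270 [ 57  78 125] 1.024 [ -9. -47.  -1.]
155 271 [ 68 105 170] 1.173 [  70.  -96. -124.]
155 272 [ 77 126 199] 1.173 [  69.  -95. -125.]
155 273 [ 81 137 213] 1.165 [  64.  -91. -121.]
155 274 [ 78 138 215] 1.167 [  64.  -90. -124.]
155 275 [ 81 141 216] 1.164 [  61.  -88. -123.]
120 292 [ 70 118 185] 1.128 [  87.   -1. -124.]
120 293 [ 68 106 171] 0.964 [-8. 44. 15.]
120 294 [ 64  97 155] 0.966 [-8. 44. 11.]
120 295 [ 59  86 138] 0.965 [-9. 45. 10.]
120 296 [ 54  75 121] 0.97 [-8. 45.  5.]
120 297 [ 53  68 108] 0.969 [-9. 47.  4.]
120 298 [ 49  67 104] 0.97 [-10.  47.   2.]
120 299 [ 54  75 122] 0.969 [-11.  49.   1.]
120 300 [ 59  95 155] 0.971 [-10.  49.  -2.]
120 301 [ 68 115 185] 1.108 [  66.   16. -121.]
120 302 [ 73 126 200] 1.114 [  68.   15. -128.]
120 303 [ 75 129 204] 1.111 [  66.   17. -127.]
120 304 [ 74 127 202] 1.107 [  62.   20. -125.]
120 305 [ 73 126 200] 1.105 [  60.   22. -125.]
```

The tips stand only about level with the TCP when open, so the fingers probably swing forward as they close. I'll part-close them above the gear and measure again.

Request:
{"api": "apply_moves", "payload": {"rows": [{"x":-1.5,"y":-3.5,"z":30,"rx":0,"ry":0,"rz":-0.04,"claw":80},{"x":-1.5,"y":-3.5,"z":30,"rx":0,"ry":0,"rz":-0.04,"claw":80},{"x":-1.5,"y":-3.5,"z":30,"rx":0,"ry":0,"rz":-0.04,"claw":80},{"x":-1.5,"y":-3.5,"z":30,"rx":0,"ry":0,"rz":-0.04,"claw":80},{"x":-1.5,"y":-3.5,"z":30,"rx":0,"ry":0,"rz":-0.04,"claw":80}]}}

```text
time_s: 3.28
position: [0.4696, 0.4028, 0.0962]
tcp_rot: [[1.0, -0.003, 0.001], [-0.003, -1.0, 0.001], [0.001, -0.001, -1.0]]
force: [0.7, -0.3, -0.2]
opening: 0.688
grasp_force: 0.0
```

```bash
cat >> h.py <<'E'
def tips(f):
    P,d=save('side',f);s=read_state();X=s['position'];C=cloud('side',d)
    m=(abs(C[:,:,0]-X[0])<.03)&(abs(C[:,:,1]-X[1])<.08)&(C[:,:,2]>X[2]-.035)&(C[:,:,2]<X[2]+.03)
    print(X.round(4),s['tcp_rot'][:,0].round(4),'op',s['opening'],'F',s['force'].round(1))
    for sg in(1,-1):
        q=(C[m&((C[:,:,1]-X[1])*sg>0)]-X)*1e3
        q=q[q[:,2]<np.sort(q[:,2])[12] if len(q)>12 else slice(None)]
        print(sg,q.min(0).round(1),q.max(0).round(1))
    return P,C,X
E
python3 -c "
from h import *
tips('s2')"
```

```text
[0.4694 0.4029 0.096 ] [ 1.     -0.0026  0.0011] op 0.688299110609685 F [-0.3 -0.9 -0.1]
1 [-11.   29.2  -3.9] [ 4.6 38.8  2.8]
-1 [-10.3 -38.5  -4.2] [ 10.  -30.7   1.6]
```

```bash
python3 - <<'E'
from h import *
X=np.array([.4694,.4029,.096])
for s in(1,-1):
  for z in(.0,.01,.025): print(s,z,proj('side',[X+[0,s*.034,-z]]).round(1))
p=cv2.imread('pics/s2.png');cv2.imwrite('pics/s2c.png',cv2.resize(p[240:340,95:195],(600,600),interpolation=cv2.INTER_CUBIC))
E
```

```text
1 0.0 [[123.4 301.5]]
1 0.01 [[124.3 304.2]]
1 0.025 [[125.7 308.1]]
-1 0.0 [[148.  281.2]]
-1 0.01 [[148.7 284. ]]
-1 0.025 [[149.8 288. ]]
```

View pics/s2c.png

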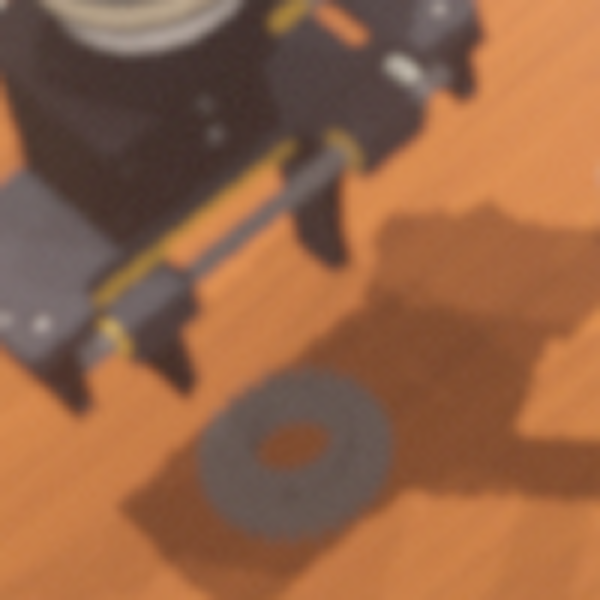

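The side crop shows finger tips at crop (335,260) and (190,390), moved in, with fixed body end plates outside them. I'll compare body and tip heights from both cameras.

```bash
python3 - <<'E'
from h import *
X=np.array([.4694,.4029,.096])
C=cloud('side',np.load('pics/s2.npy'))
for u,v in((107,305),(108,307),(105,298),(126,303),(127,304),(150,282),(151,283),(172,254),(140,272)): print(u,v,((C[v,u]-X)*1e3).round(0))
p,d=save('top','t2');Q=cloud('top',d).reshape(-1,3)
q=Q[(abs(Q[:,0]-X[0])<.12)&(abs(Q[:,1]-X[1])<.13)&(Q[:,2]>.03)]-X
for lo in range(-60,200,20):
    w=q[(q[:,2]*1e3>=lo)&(q[:,2]*1e3<lo+20)]*1e3
    if len(w): print(lo,len(w),w.min(0).round(),w.max(0).round())
E
```

```text
107 305 [-37.  85.  84.]
108 307 [-36.  84.  75.]
105 298 [-37.  83. 106.]
126 303 [-10.  34.   6.]
127 304 [-8. 32. -4.]
150 282 [-10. -32.   8.]
151 283 [ -9. -34.   2.]
172 254 [-39. -79.  82.]
140 272 [-26.  -7.  83.]
60 62 [-37. -88.  69.] [36. 53. 80.]
80 431 [-37. -94.  80.] [ 38.  46. 100.]
100 803 [-36. -95. 100.] [ 37.  11. 120.]
120 57 [-23. -17. 120.] [ 25.   1. 140.]
140 9 [-33. -16. 140.] [ 38. -11. 160.]
160 214 [-37. -38. 161.] [ 39.   1. 180.]
180 109 [-32. -34. 180.] [ 30.  -8. 200.]
```

Both cameras put the gripper body about 70 mm above the reported TCP and the tips about 2–4 mm below it. So the tips lie near the reported TCP, not 25 mm ahead of it. I'll descend in stages and check.

Request:
{"api": "apply_moves", "payload": {"rows": [{"x":-0.5,"y":1.5,"z":58,"rx":0,"ry":0,"rz":-0.03,"claw":80},{"x":-0.5,"y":1.5,"z":58,"rx":0,"ry":0,"rz":-0.03,"claw":80},{"x":-0.5,"y":1.5,"z":58,"rx":0,"ry":0,"rz":-0.03,"claw":80},{"x":-0.5,"y":1.5,"z":58,"rx":0,"ry":0,"rz":-0.03,"claw":80}]}}

```text
time_s: 3.88
position: [0.47, 0.4023, 0.0398]
tcp_rot: [[1.0, 0.001, 0.004], [0.001, -1.0, 0.002], [0.004, -0.002, -1.0]]
force: [-0.7, 0.1, -0.2]
opening: 0.688
grasp_force: 0.0
```

```bash
python3 - <<'E'
from h import *
P,C,X=tips('s3')
m=(np.hypot(C[:,:,0]-.466,C[:,:,1]-.4025)<.03)&(abs(C[:,:,2]-.019)<.004)&(C[:,:,2]>.015)
q=C[m];print('hub',len(q),((q.max(0)+q.min(0))/2).round(4),np.ptp(q,axis=0).round(4))
cv2.imwrite('pics/s3c.png',cv2.resize(P[260:360,95:195][:,:,::-1],(600,600),interpolation=cv2.INTER_CUBIC))
E
```

```text
[0.4699 0.4023 0.0398] [1.e+00 8.e-04 4.e-03] op 0.690429646601376 F [0.3 0.  0.1]
1 [-29.    1.4 -35. ] [ 28.9  79.7 -34.3]
-1 [-29.5 -34.2 -35. ] [ 23.3  -7.9 -34.4]
hub 175 [0.4668 0.402  0.0189] [0.0449 0.0445 0.0078]
```

View pics/s3c.png

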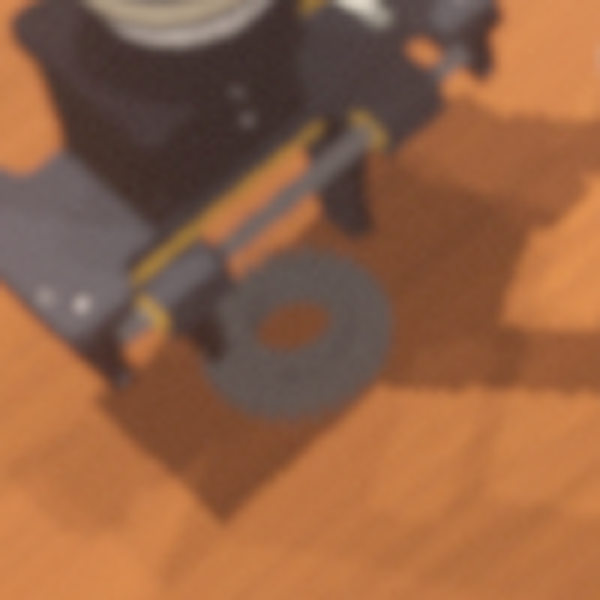

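The tips still stand well above the gear, so the camera reading holds. Going further down.

Request:
{"api": "apply_moves", "payload": {"rows": [{"x":-1,"y":1,"z":24,"rx":0,"ry":0,"rz":0,"claw":80},{"x":-1,"y":1,"z":24,"rx":0,"ry":0,"rz":0,"claw":80},{"x":-1,"y":1,"z":24,"rx":0,"ry":0,"rz":0,"claw":80},{"x":-1,"y":1,"z":24,"rx":0,"ry":0,"rz":0,"claw":80}]}}

```text
time_s: 4.42
position: [0.4682, 0.4008, 0.0144]
tcp_rot: [[1.0, 0.001, 0.002], [0.001, -1.0, 0.001], [0.002, -0.001, -1.0]]
force: [-0.0, 0.5, -0.4]
opening: 0.691
grasp_force: 0.0
```

```bash
python3 - <<'E'
from h import *
P,d=save('side','s4');C=cloud('side',d);s=read_state();X=s['position'];print(X,s['force'],s['tcp_rot'][:,2])
for a in((-10,33),(-10,-33)):
    u,v=proj('side',[X+np.array([a[0],a[1],0])/1e3])[0].round().astype(int)
    for k in range(-6,9): print(a,u,v+k,P[v+k,u],((C[v+k,u]-X)*1e3).round(0))
E
```

```text
[0.46808279 0.40069923 0.0142564 ] [-0.38253567 -0.7092245  -0.66952054] [ 1.54983450e-03  9.21272007e-04 -9.99998375e-01]
(-10, 33) 135 318 [92 78 74] [-1. 24.  5.]
(-10, 33) 135 319 [89 75 70] [ 0. 24.  0.]
(-10, 33) 135 320 [85 70 66] [ 3. 24. -8.]
(-10, 33) 135 321 [82 67 62] [-11.  31.  12.]
(-10, 33) 135 322 [80 64 58] [-10.  31.   8.]
(-10, 33) 135 323 [77 61 55] [-6. 30. -2.]
(-10, 33) 135 324 [81 63 59] [-8. 32. -3.]
(-10, 33) 135 325 [85 69 63] [ -6.  31. -10.]
(-10, 33) 135 326 [92 73 67] [-9. 34. -7.]
(-10, 33) 135 327 [102  77  68] [-12.  36.  -6.]
(-10, 33) 135 328 [110  77  61] [ -9.  35. -13.]
(-10, 33) 135 329 [117  74  53] [-12.  37. -12.]
(-10, 33) 135 330 [122  74  51] [-12.  38. -15.]
(-10, 33) 135 331 [124  74  45] [-14.  40. -14.]
(-10, 33) 135 332 [124  73  47] [-17.  42. -12.]
(-10, -33) 157 299 [72 50 43] [-12. -35.  25.]
(-10, -33) 157 300 [71 51 43] [-11. -35.  19.]
(-10, -33) 157 301 [70 52 46] [ -9. -35.  13.]
(-10, -33) 157 302 [69 51 46] [-11. -33.  13.]
(-10, -33) 157 303 [70 54 48] [-11. -33.  10.]
(-10, -33) 157 304 [76 54 49] [ -8. -34.   2.]
(-10, -33) 157 305 [84 60 53] [ -9. -33.  -0.]
(-10, -33) 157 306 [96 73 63] [-10. -32.  -2.]
(-10, -33) 157 307 [101  80  72] [ -9. -31.  -7.]
(-10, -33) 157 308 [100  85  78] [-11. -30.  -7.]
(-10, -33) 157 309 [97 83 77] [-13. -28.  -6.]
(-10, -33) 157 310 [99 85 79] [-17. -25.  -3.]
(-10, -33) 157 311 [96 85 78] [-16. -25.  -9.]
(-10, -33) 157 312 [97 84 80] [-19. -23.  -7.]
(-10, -33) 157 313 [98 86 81] [-22. -20.  -5.]
```

Request:
{"api": "apply_moves", "payload": {"rows": [{"x":0.5,"y":0,"z":1.5,"rx":0,"ry":0,"rz":0,"claw":80},{"x":0.5,"y":0,"z":1.5,"rx":0,"ry":0,"rz":0,"claw":110},{"x":0.5,"y":0,"z":1.5,"rx":0,"ry":0,"rz":0,"claw":160},{"x":0.5,"y":0,"z":1.5,"rx":0,"ry":0,"rz":0,"claw":200},{"x":0.5,"y":0,"z":1.5,"rx":0,"ry":0,"rz":0,"claw":200},{"x":0.5,"y":0,"z":1.5,"rx":0,"ry":0,"rz":0,"claw":200}]}}

```text
time_s: 5.22
position: [0.4681, 0.4004, 0.0117]
tcp_rot: [[1.0, 0.001, 0.0], [0.001, -1.0, 0.0], [0.0, -0.0, -1.0]]
force: [0.7, 0.5, -0.3]
opening: 0.515
grasp_force: 30.0
```

Gear hub gripped: opening about 45 mm, 30 N. Lifting and moving to the shaft.

Request:
{"api": "apply_moves", "payload": {"rows": [{"x":0,"y":0,"z":-50,"rx":0,"ry":0,"rz":0,"claw":200},{"x":0,"y":0,"z":-110,"rx":0,"ry":0,"rz":0,"claw":200},{"x":0,"y":0,"z":-165,"rx":0,"ry":0,"rz":0,"claw":200},{"x":14,"y":52,"z":-165,"rx":0,"ry":0,"rz":0,"claw":200},{"x":28,"y":105,"z":-165,"rx":0,"ry":0,"rz":0,"claw":200},{"x":43,"y":160,"z":-165,"rx":0,"ry":0,"rz":0,"claw":200},{"x":57,"y":215,"z":-165,"rx":0,"ry":0,"rz":0,"claw":200},{"x":72,"y":270,"z":-165,"rx":0,"ry":0,"rz":0,"claw":200},{"x":86,"y":322,"z":-165,"rx":0,"ry":0,"rz":0,"claw":200},{"x":86,"y":322,"z":-165,"rx":0,"ry":0,"rz":0,"claw":200}]}}

```text
time_s: 6.48
position: [0.5551, 0.0743, 0.1764]
tcp_rot: [[1.0, -0.005, -0.0], [-0.005, -1.0, -0.001], [-0.0, 0.001, -1.0]]
force: [-1.3, 0.3, -2.1]
opening: 0.514
grasp_force: 30.0
```

```bash
python3 - <<'E'
from h import *
P,d=save('side','s5');C=cloud('side',d);s=read_state();X=s['position'];print(X,s['tcp_rot'].round(4).tolist(),s['force'],s['opening'])
print('gear c px',proj('side',[X+[0,0,-.0117]]),'nose',proj('side',[[.5545,.0795,.145]]))
cv2.imwrite('pics/s5c.png',cv2.resize(P[110:230,150:270][:,:,::-1],(600,600),interpolation=cv2.INTER_CUBIC))
E
```

```text
[0.55392949 0.07637004 0.17624076] [[1.0, -0.0034, -0.0017], [-0.0034, -1.0, 0.0001], [-0.0017, -0.0001, -1.0]] [-0.15379334  0.67530078 -2.25854071] 0.5114203877470811
gear c px [[212.53095152 169.11980665]] nose [[211.86813389 175.71965286]]
```

View pics/s5c.png

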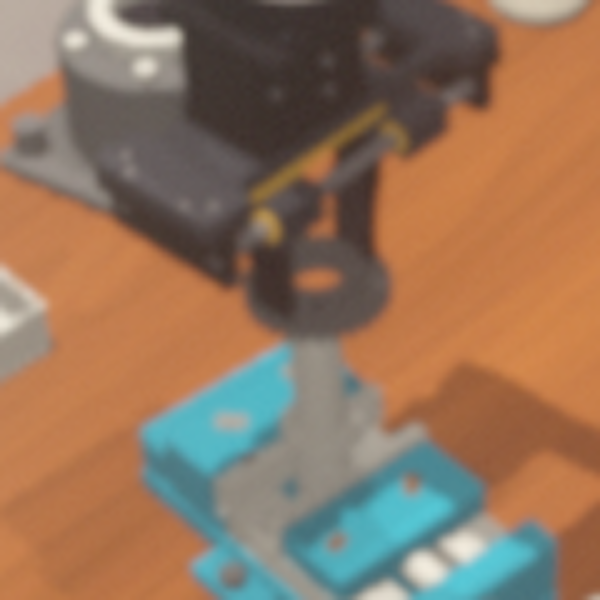

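The side crop shows the gear centred over the shaft in u (both about 213.6). I'll check the depth direction.

```bash
python3 - <<'E'
from h import *
C=cloud('side',np.load('pics/s5.npy')).reshape(-1,3)
X=np.array([.5545,.0765,.1763])
t=C[(np.hypot(*(C[:,:2]-X[:2]).T)<.045)&(C[:,2]>.155)&(C[:,2]<.178)]
print(len(t),((t.max(0)+t.min(0))/2).round(4),np.ptp(t,axis=0).round(4))
print('nose side',onplane('side',[[212.6,175.5]],.1455),'top',onplane('top',[[222.75,157.1]],.1455))
# shaft lower column: nearest-surface points 0.095..0.135, before and now
D=cloud('side',np.load('pics/side0.npy')).reshape(-1,3);N=np.array([.553,.079])
for nm,c in(('before',D),('now',C)):
    s=c[(np.hypot(c[:,0]-N[0],c[:,1]-N[1])<.022)&(c[:,2]>.092)&(c[:,2]<.135)]
    f=least_squares(lambda a:np.hypot(s[:,0]-a[0],s[:,1]-a[1])-.013,N,loss='soft_l1',f_scale=.001);print(nm,len(s),f.x.round(4))
p=np.load('pics/top0.npy');c=cloud('top',p).reshape(-1,3)
s=c[(np.hypot(c[:,0]-N[0],c[:,1]-N[1])<.022)&(c[:,2]>.092)&(c[:,2]<.135)]
f=least_squares(lambda a:np.hypot(s[:,0]-a[0],s[:,1]-a[1])-.013,N,loss='soft_l1',f_scale=.001);print('top',len(s),f.x.round(4))
# gear outer rim fit r=36 
rim=C[(np.hypot(*(C[:,:2]-X[:2]).T)<.042)&(np.hypot(*(C[:,:2]-X[:2]).T)>.026)&(C[:,2]>.166)&(C[:,2]<.177)]
print(len(rim),rim[:,:2].min(0),rim[:,:2].max(0))
E
```

```text
257 [0.5515 0.0733 0.1703] [0.0696 0.0715 0.0152]
nose side [[0.55330132 0.07816138 0.1455    ]] top [[0.55528265 0.07934227 0.1455    ]]
before 117 [0.5537 0.0772]
now 114 [0.5535 0.0771]
top 42 [0.5558 0.0808]
157 [0.51673622 0.03760608] [0.58630561 0.10908104]
```

Request:
{"api": "apply_moves", "payload": {"rows": [{"x":1,"y":0,"z":0,"rx":0,"ry":0,"rz":0,"claw":200},{"x":1,"y":0,"z":0,"rx":0,"ry":0,"rz":0,"claw":200},{"x":1,"y":0,"z":0,"rx":0,"ry":0,"rz":0,"claw":200}]}}

```text
time_s: 6.9
position: [0.5548, 0.0795, 0.1767]
tcp_rot: [[1.0, 0.003, -0.0], [0.003, -1.0, 0.0], [-0.0, -0.0, -1.0]]
force: [0.4, 0.0, -2.2]
opening: 0.514
grasp_force: 30.0
```

```bash
python3 - <<'E'
from h import *
s=read_state();X0=s['position']
R=[]
for i in range(3):
    p,d=save('side','s6');C=cloud('side',d).reshape(-1,3);X=X0
    t=C[(np.hypot(*(C[:,:2]-X[:2]).T)<.045)&(C[:,2]>.155)&(C[:,2]<.178)]
    rim=t[t[:,2]>.165]
    N=np.array([.5535,.0775]);q=C[(np.hypot(C[:,0]-N[0],C[:,1]-N[1])<.022)&(C[:,2]>.092)&(C[:,2]<.135)]
    f=least_squares(lambda a:np.hypot(q[:,0]-a[0],q[:,1]-a[1])-.013,N,loss='soft_l1',f_scale=.001).x
    R.append(np.r_[(np.percentile(t,99,axis=0)+np.percentile(t,1,axis=0))[:2]/2,(t.max(0)+t.min(0))[:2]/2,f]*1e3)
print(X0,read_state()['position'],np.round(R,1))
E
```

```text
[0.55476568 0.07951161 0.17670609] [0.55503396 0.0789894  0.17678115] [[550.7  81.5 551.5  79.  553.4  77.4]
 [549.5  81.  549.2  78.6 554.1  77.1]
 [550.2  81.2 553.   80.  553.5  76.9]]
```

Request:
{"api": "apply_moves", "payload": {"rows": [{"x":1.5,"y":0.5,"z":10,"rx":0,"ry":0,"rz":0,"claw":200},{"x":1.5,"y":0.5,"z":20,"rx":0,"ry":0,"rz":0,"claw":200},{"x":1.5,"y":0.5,"z":25,"rx":0,"ry":0,"rz":0,"claw":200},{"x":1.5,"y":0.5,"z":28,"rx":0,"ry":0,"rz":0,"claw":200},{"x":1.5,"y":0.5,"z":31,"rx":0,"ry":0,"rz":0,"claw":200}]}}

```text
time_s: 7.68
position: [0.5564, 0.0779, 0.1455]
tcp_rot: [[1.0, 0.001, -0.001], [0.001, -1.0, 0.0], [-0.001, -0.0, -1.0]]
force: [0.4, -0.7, -1.5]
opening: 0.518
grasp_force: 30.0
```

```bash
python3 - <<'E'
from h import *
s=read_state();print(s['position'],s['force'].round(1),s['moment'].round(2),s['tcp_rot'].round(4).tolist())
P,d=save('side','s7')
cv2.imwrite('pics/s7c.png',cv2.resize(P[130:230,165:265][:,:,::-1],(600,600),interpolation=cv2.INTER_CUBIC))
E
```

```text
[0.55638857 0.0778765  0.14549541] [ 0.4 -0.7 -1.5] [0.06 0.19 0.05] [[1.0, 0.0005, -0.0008], [0.0005, -1.0, 0.0001], [-0.0008, -0.0001, -1.0]]
```

View pics/s7c.png

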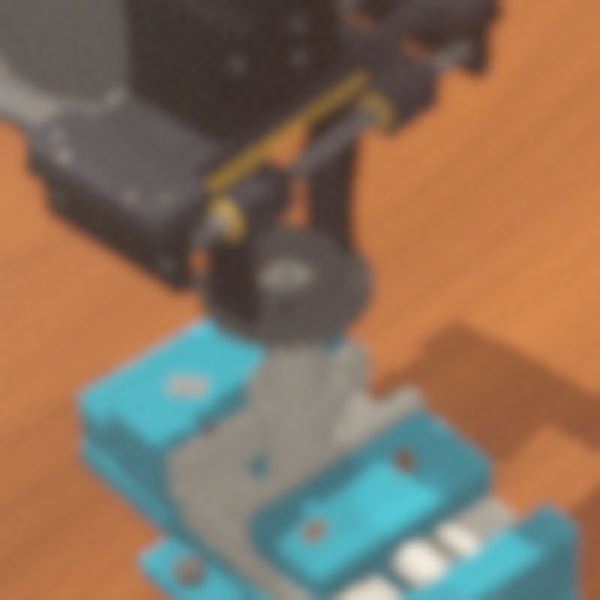

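The crop shows the nose inside the bore at crop (287,272), roughly concentric, with low forces. Lowering further.

Request:
{"api": "apply_moves", "payload": {"rows": [{"x":0,"y":0,"z":8,"rx":0,"ry":0,"rz":0,"claw":200},{"x":0,"y":0,"z":16,"rx":0,"ry":0,"rz":0,"claw":200},{"x":0,"y":0,"z":24,"rx":0,"ry":0,"rz":0,"claw":200},{"x":0,"y":0,"z":30,"rx":0,"ry":0,"rz":0,"claw":200},{"x":0,"y":0,"z":36,"rx":0,"ry":0,"rz":0,"claw":200}]}}

```text
time_s: 8.35
position: [0.5562, 0.0779, 0.1092]
tcp_rot: [[1.0, 0.001, -0.001], [0.001, -1.0, 0.0], [-0.001, -0.0, -1.0]]
force: [-3.0, 0.0, -1.1]
opening: 0.517
grasp_force: 30.0
```

Request:
{"api": "apply_moves", "payload": {"rows": [{"x":-1,"y":0,"z":5,"rx":0,"ry":0,"rz":0,"claw":200},{"x":-1,"y":0,"z":9,"rx":0,"ry":0,"rz":0,"claw":200},{"x":-1,"y":0,"z":11,"rx":0,"ry":0,"rz":0,"claw":200},{"x":-1,"y":0,"z":11,"rx":0,"ry":0,"rz":0,"claw":200}]}}

```text
time_s: 8.85
position: [0.5561, 0.0778, 0.0987]
tcp_rot: [[1.0, 0.001, 0.001], [0.001, -1.0, -0.0], [0.001, 0.0, -1.0]]
force: [-0.5, 0.8, -2.1]
opening: 0.515
grasp_force: 30.0
```

Request:
{"api": "apply_moves", "payload": {"rows": [{"x":0,"y":0,"z":1,"rx":0,"ry":0,"rz":0,"claw":200},{"x":0,"y":0,"z":2,"rx":0,"ry":0,"rz":0,"claw":200},{"x":0,"y":0,"z":3,"rx":0,"ry":0,"rz":0,"claw":200},{"x":0,"y":0,"z":3,"rx":0,"ry":0,"rz":0,"claw":200}]}}

```text
time_s: 9.35
position: [0.5561, 0.0778, 0.0967]
tcp_rot: [[1.0, 0.001, 0.001], [0.001, -1.0, -0.0], [0.001, 0.0, -1.0]]
force: [-2.4, 0.7, 4.3]
opening: 0.51
grasp_force: 30.0
```

Fz rose and z stopped at 96.7 mm as expected, so the gear is seated. Opening and retreating.

Request:
{"api": "apply_moves", "payload": {"rows": [{"x":0,"y":0,"z":-1,"rx":0,"ry":0,"rz":0,"claw":130},{"x":0,"y":0,"z":-1,"rx":0,"ry":0,"rz":0,"claw":80},{"x":0,"y":0,"z":-1,"rx":0,"ry":0,"rz":0,"claw":80},{"x":0,"y":0,"z":-20,"rx":0,"ry":0,"rz":0,"claw":60},{"x":0,"y":0,"z":-70,"rx":0,"ry":0,"rz":0,"claw":60},{"x":2,"y":-40,"z":-90,"rx":0,"ry":0,"rz":0,"claw":60},{"x":5,"y":-90,"z":-90,"rx":0,"ry":0,"rz":0,"claw":60},{"x":8,"y":-140,"z":-60,"rx":0,"ry":0,"rz":0,"claw":60},{"x":11,"y":-192,"z":-10,"rx":0,"ry":0,"rz":0,"claw":60},{"x":11,"y":-192,"z":30,"rx":0,"ry":0,"rz":0,"claw":60}]}}

```text
time_s: 10.6
position: [0.5674, 0.2734, 0.0652]
tcp_rot: [[1.0, 0.004, 0.004], [0.004, -1.0, 0.002], [0.004, -0.002, -1.0]]
force: [0.5, -0.6, -0.5]
opening: 0.764
grasp_force: 0.0
```

```bash
python3 - <<'E'
from h import *
s=read_state();print(s['position'],s['force'].round(1),s['opening'])
P,d=save('side','s8');p,dt=save('top','t8')
for n,dd in(('side',d),('top',dt)):
    C=cloud(n,dd).reshape(-1,3)
    for z,r,nm in((.1032,.026,'hub'),(.0932,.04,'rim'),(.085,.03,'?')):
        t=C[(np.hypot(C[:,0]-.5555,C[:,1]-.078)<r)&(abs(C[:,2]-z)<.004)]
        if len(t):print(n,nm,len(t),(np.median(t[:,2])*1e3).round(1),((t.max(0)+t.min(0))/2*1e3).round(1),(np.ptp(t,axis=0)*1e3).round(1))
    for nm,x,y in(('nose',.5545,.0785),):
        t=C[(np.hypot(C[:,0]-x,C[:,1]-y)<.015)&(abs(C[:,2]-.1455)<.004)];print(n,nm,len(t),((t.max(0)+t.min(0))/2*1e3).round(1))
im=np.vstack([np.hstack([cv2.resize(P[165:235,180:250],(400,400)),cv2.resize(p[130:200,190:260],(400,400))])])
cv2.imwrite('pics/c8.png',im[:,:,::-1])
E
```

```text
[0.56737438 0.27337316 0.06521903] [ 0.5 -0.6 -0.5] 0.7638811270207145
side hub 114 103.8 [555.7  78.7 103.2] [45.2 45.2  7.9]
side rim 245 93.3 [556.   77.5  93.2] [72.8 71.5  7.9]
side ? 3 86.2 [547.   92.4  87.1] [41.9 22.5  3.8]
side nose 43 [551.3  78.8 145.3]
top hub 130 104.0 [556.6  79.4 103.6] [43.1 42.1  7.2]
top rim 319 94.3 [557.5  79.3  93.4] [71.7 69.7  7.6]
top ? 5 86.0 [563.   68.6  85.9] [11.5  2.6  5.7]
top nose 71 [555.   80.4 145.3]
```

View pics/c8.png

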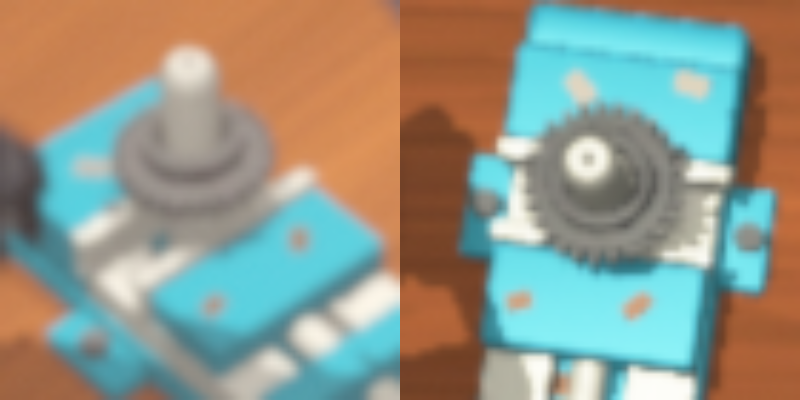

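The gear sits flat on the shoulder: hub top measures about 104 mm in both views against 103 nominal, and it is about 1.8 mm off toward +x within the clearance. Next, the short sleeve.

Request:
{"api": "apply_moves", "payload": {"rows": [{"x":-1,"y":0.5,"z":20,"rx":0,"ry":0,"rz":0,"claw":70},{"x":-1,"y":0.5,"z":45,"rx":0,"ry":0,"rz":0,"claw":70},{"x":-1,"y":0.5,"z":50,"rx":0,"ry":0,"rz":0,"claw":70},{"x":-1,"y":0.5,"z":50,"rx":0,"ry":0,"rz":0,"claw":70}]}}

```text
time_s: 11.2
position: [0.5664, 0.269, 0.017]
tcp_rot: [[1.0, -0.0, 0.001], [-0.0, -1.0, 0.0], [0.001, -0.0, -1.0]]
force: [0.3, -0.2, 0.0]
opening: 0.728
grasp_force: 0.0
```

Request:
{"api": "apply_moves", "payload": {"rows": [{"x":0,"y":-0.5,"z":5,"rx":0,"ry":0,"rz":0,"claw":70},{"x":0,"y":-0.5,"z":9,"rx":0,"ry":0,"rz":0,"claw":70},{"x":0,"y":-0.5,"z":9,"rx":0,"ry":0,"rz":0,"claw":100},{"x":0,"y":-0.5,"z":9,"rx":0,"ry":0,"rz":0,"claw":150},{"x":0,"y":-0.5,"z":9,"rx":0,"ry":0,"rz":0,"claw":210},{"x":0,"y":-0.5,"z":9,"rx":0,"ry":0,"rz":0,"claw":210},{"x":0,"y":-0.5,"z":9,"rx":0,"ry":0,"rz":0,"claw":210}]}}

```text
time_s: 12.08
position: [0.5656, 0.2699, 0.0068]
tcp_rot: [[1.0, 0.001, 0.0], [0.001, -1.0, 0.0], [0.0, -0.0, -1.0]]
force: [-0.2, 0.3, 1.1]
opening: 0.436
grasp_force: 30.0
```

Request:
{"api": "apply_moves", "payload": {"rows": [{"x":0,"y":0,"z":-40,"rx":0,"ry":0,"rz":0,"claw":210},{"x":0,"y":0,"z":-100,"rx":0,"ry":0,"rz":0,"claw":210},{"x":0,"y":0,"z":-160,"rx":0,"ry":0,"rz":0,"claw":210},{"x":-3,"y":50,"z":-160,"rx":0,"ry":0,"rz":0,"claw":210},{"x":-6,"y":100,"z":-160,"rx":0,"ry":0,"rz":0,"claw":210},{"x":-9,"y":150,"z":-160,"rx":0,"ry":0,"rz":0,"claw":210},{"x":-12,"y":180,"z":-160,"rx":0,"ry":0,"rz":0,"claw":210},{"x":-12,"y":192,"z":-160,"rx":0,"ry":0,"rz":0,"claw":210},{"x":-12,"y":192,"z":-160,"rx":0,"ry":0,"rz":0,"claw":210},{"x":-12,"y":192,"z":-160,"rx":0,"ry":0,"rz":0,"claw":210}]}}

```text
time_s: 13.32
position: [0.5537, 0.079, 0.1667]
tcp_rot: [[1.0, 0.002, 0.0], [0.002, -1.0, 0.001], [0.0, -0.001, -1.0]]
force: [-0.3, 0.8, -0.3]
opening: 0.441
grasp_force: 30.0
```

```bash
cat >> h.py <<'E'
def held(f,r,und,h):
    s=read_state();X=s['position'];print(X.round(4),s['force'].round(1),s['opening'],s['tcp_rot'][:,2].round(4))
    P,d=save('side',f);C=cloud('side',d).reshape(-1,3);z=X[2]-und
    t=C[(np.hypot(*(C[:,:2]-X[:2]+[.002,0]).T)<r+.006)&(C[:,2]>z-.003)&(C[:,2]<z+h+.005)]
    print(len(t),'c',((t.max(0)+t.min(0))/2*1e3).round(1),'ext',(np.ptp(t,axis=0)*1e3).round(1),'z',(t[:,2].min()*1e3).round(1))
    cv2.imwrite(f'pics/{f}c.png',cv2.resize(P[130:230,165:265][:,:,::-1],(600,600),interpolation=cv2.INTER_CUBIC))
    return P,C,X
E
python3 -c "
from h import *
held('s9',.02,.0068,.014)"
```

```text
[0.5537 0.079  0.1667] [-0.3  0.8 -0.3] 0.4407767152903738 [ 0.e+00  5.e-04 -1.e+00]
148 c [551.6  79.6 168.5] ext [37.4 50.  20.1] z 158.4
```

View pics/s9c.png

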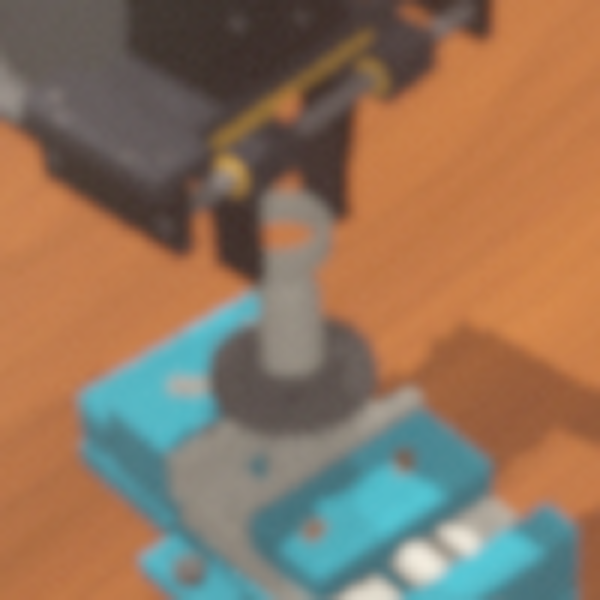

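The sleeve sits above the nose, with its centre near crop u 284 against 289 for the shaft axis, so I'll nudge it about 1 mm. Lowering over the nose.

Request:
{"api": "apply_moves", "payload": {"rows": [{"x":-0.5,"y":1,"z":8,"rx":0,"ry":0,"rz":0,"claw":210},{"x":-0.5,"y":1,"z":14,"rx":0,"ry":0,"rz":0,"claw":210},{"x":-0.5,"y":1,"z":18,"rx":0,"ry":0,"rz":0,"claw":210},{"x":-0.5,"y":1,"z":20,"rx":0,"ry":0,"rz":0,"claw":210},{"x":-0.5,"y":1,"z":20,"rx":0,"ry":0,"rz":0,"claw":210}]}}

```text
time_s: 14.0
position: [0.5532, 0.0769, 0.1466]
tcp_rot: [[1.0, 0.001, -0.0], [0.001, -1.0, 0.0], [-0.0, -0.0, -1.0]]
force: [0.5, -0.9, -0.7]
opening: 0.441
grasp_force: 30.0
```

Request:
{"api": "apply_moves", "payload": {"rows": [{"x":0,"y":-0.5,"z":3,"rx":0,"ry":0,"rz":0,"claw":210},{"x":0,"y":-0.5,"z":6,"rx":0,"ry":0,"rz":0,"claw":210},{"x":0,"y":-0.5,"z":9,"rx":0,"ry":0,"rz":0,"claw":210},{"x":0,"y":-0.5,"z":12,"rx":0,"ry":0,"rz":0,"claw":210},{"x":0,"y":-0.5,"z":12,"rx":0,"ry":0,"rz":0,"claw":210}]}}

```text
time_s: 14.62
position: [0.553, 0.0774, 0.1344]
tcp_rot: [[1.0, 0.001, -0.001], [0.001, -1.0, 0.0], [-0.001, -0.0, -1.0]]
force: [1.6, 0.3, 0.0]
opening: 0.44
grasp_force: 30.0
```

Request:
{"api": "apply_moves", "payload": {"rows": [{"x":0.7,"y":0,"z":6,"rx":0,"ry":0,"rz":0,"claw":210},{"x":0.7,"y":0,"z":12,"rx":0,"ry":0,"rz":0,"claw":210},{"x":0.7,"y":0,"z":18,"rx":0,"ry":0,"rz":0,"claw":210},{"x":0.7,"y":0,"z":22,"rx":0,"ry":0,"rz":0,"claw":210},{"x":0.7,"y":0,"z":22,"rx":0,"ry":0,"rz":0,"claw":210}]}}

```text
time_s: 15.25
position: [0.5536, 0.0774, 0.1123]
tcp_rot: [[1.0, 0.001, -0.001], [0.001, -1.0, 0.0], [-0.001, -0.0, -1.0]]
force: [-0.1, -0.8, -0.5]
opening: 0.442
grasp_force: 30.0
```

Request:
{"api": "apply_moves", "payload": {"rows": [{"x":0,"y":0,"z":1,"rx":0,"ry":0,"rz":0,"claw":210},{"x":0,"y":0,"z":2,"rx":0,"ry":0,"rz":0,"claw":210},{"x":0,"y":0,"z":3,"rx":0,"ry":0,"rz":0,"claw":210},{"x":0,"y":0,"z":3.5,"rx":0,"ry":0,"rz":0,"claw":210}]}}

```text
time_s: 15.75
position: [0.554, 0.0774, 0.1098]
tcp_rot: [[1.0, 0.001, 0.0], [0.001, -1.0, -0.0], [0.0, 0.0, -1.0]]
force: [-1.5, -0.1, 5.3]
opening: 0.444
grasp_force: 30.0
```

Sleeve seated at 109.8 mm as expected. Releasing and going to the bearing.

Request:
{"api": "apply_moves", "payload": {"rows": [{"x":0,"y":0,"z":-1,"rx":0,"ry":0,"rz":0,"claw":130},{"x":0,"y":0,"z":-1,"rx":0,"ry":0,"rz":0,"claw":60},{"x":0,"y":0,"z":-1,"rx":0,"ry":0,"rz":0,"claw":30},{"x":0,"y":0,"z":-30,"rx":0,"ry":0,"rz":0,"claw":20},{"x":0,"y":0,"z":-75,"rx":0,"ry":0,"rz":0,"claw":20},{"x":-20,"y":50,"z":-75,"rx":0,"ry":0,"rz":0,"claw":20},{"x":-40,"y":105,"z":-75,"rx":0,"ry":0,"rz":0,"claw":20},{"x":-63,"y":160,"z":-75,"rx":0,"ry":0,"rz":0,"claw":20},{"x":-85,"y":215,"z":-60,"rx":0,"ry":0,"rz":0,"claw":20},{"x":-107,"y":270,"z":-40,"rx":0,"ry":0,"rz":0,"claw":20}]}}

```text
time_s: 17.0
position: [0.4469, -0.1948, 0.1495]
tcp_rot: [[1.0, 0.001, 0.002], [0.001, -1.0, -0.002], [0.002, 0.002, -1.0]]
force: [0.9, -0.6, 0.1]
opening: 0.922
grasp_force: 0.0
```

```bash
python3 - <<'E'
from h import *
s=read_state();print(s['position'],s['force'].round(1),s['opening'])
P,d=save('side','s10');p,dt=save('top','t10')
for n,dd in(('side',d),('top',dt)):
    C=cloud(n,dd).reshape(-1,3)
    for nm,x,y,z,r in(('nose',.5545,.0785,.1455,.015),('sleeve',.5545,.078,.118,.024),('hub',.556,.078,.1035,.028),('bearing',.422,-.2635,.0135,.034),('collar',.606,-.299,.0135,.031)):
        t=C[(np.hypot(C[:,0]-x,C[:,1]-y)<r)&(abs(C[:,2]-z)<.0035)]
        if len(t):print(n,nm,len(t),((t.max(0)+t.min(0))/2*1e3).round(1),(np.ptp(t,axis=0)*1e3).round(1),'zmed',(np.median(t[:,2])*1e3).round(1))
E
```

```text
[ 0.44688631 -0.19475163  0.14950547] [ 0.9 -0.6  0.1] 0.9221818169812767
side nose 36 [551.3  77.9 145.4] [16.4 19.1  6.8] zmed 145.4
side sleeve 67 [553.6  78.9 118. ] [36.1 37.1  6.8] zmed 117.4
side hub 63 [552.2  79.8 103.6] [39.1 39.8  6.8] zmed 103.2
side collar 91 [ 605.2 -299.8   13.4] [51.4 49.6  6.8] zmed 13.3
top nose 51 [556.   78.9 145.5] [19.8 18.8  6.8] zmed 145.4
top sleeve 41 [558.3  78.1 117.4] [32.7 36.7  5.7] zmed 118.0
top hub 18 [560.1  64.7 104.2] [34.5 12.8  4.2] zmed 104.3
top collar 57 [ 615.2 -289.8   13.1] [31.9 31.6  6.2] zmed 13.5
```

Request:
{"api": "apply_moves", "payload": {"rows": [{"x":-26,"y":50,"z":20,"rx":0,"ry":0,"rz":0,"claw":20},{"x":-26,"y":72,"z":60,"rx":0,"ry":0,"rz":0,"claw":20},{"x":-26,"y":72,"z":100,"rx":0,"ry":0,"rz":0,"claw":20},{"x":-26,"y":72,"z":115,"rx":0,"ry":0,"rz":0,"claw":20},{"x":-26,"y":72,"z":115,"rx":0,"ry":0,"rz":0,"claw":20}]}}

```text
time_s: 17.73
position: [0.421, -0.2637, 0.0337]
tcp_rot: [[1.0, 0.001, -0.001], [0.001, -1.0, 0.002], [-0.001, -0.002, -1.0]]
force: [-0.1, 0.2, 0.8]
opening: 0.921
grasp_force: 0.0
```

```bash
python3 - <<'E'
from h import *
P,C,X=held('s11',.0275,.03,.013)
q=proj('side',[X])[0].round().astype(int);print(q)
a,b=max(q[1]-40,0),max(q[0]-50,0)
cv2.imwrite('pics/s11d.png',cv2.resize(P[a:a+80,b:b+100][:,:,::-1],(800,600),interpolation=cv2.INTER_CUBIC))
E
```

```text
[ 0.421  -0.2637  0.0337] [-0.1  0.2  0.8] 0.9208724297724934 [-0.0015  0.0016 -1.    ]Traceback (most recent call last):
  File "<stdin>", line 2, in <module>
  File "h.py", line 33, in held
    print(len(t),'c',((t.max(0)+t.min(0))/2*1e3).round(1),'ext',(np.ptp(t,axis=0)*1e3).round(1),'z',(t[:,2].min()*1e3).round(1))
                       ~~~~~^^^
    return umr_maximum(a, axis, None, out, keepdims, initial, where)
ValueError: zero-size array to reduction operation maximum which has no identity
```

The side view is occluded here. The position is good enough for the grip, so I'll grasp.

Request:
{"api": "apply_moves", "payload": {"rows": [{"x":0,"y":0,"z":15,"rx":0,"ry":0,"rz":0,"claw":20},{"x":0,"y":0,"z":24,"rx":0,"ry":0,"rz":0,"claw":20},{"x":0,"y":0,"z":26,"rx":0,"ry":0,"rz":0,"claw":20},{"x":0,"y":0,"z":26,"rx":0,"ry":0,"rz":0,"claw":60},{"x":0,"y":0,"z":26,"rx":0,"ry":0,"rz":0,"claw":120},{"x":0,"y":0,"z":26,"rx":0,"ry":0,"rz":0,"claw":180},{"x":0,"y":0,"z":26,"rx":0,"ry":0,"rz":0,"claw":180},{"x":0,"y":0,"z":26,"rx":0,"ry":0,"rz":0,"claw":180}]}}

```text
time_s: 18.77
position: [0.4213, -0.265, 0.0085]
tcp_rot: [[1.0, 0.001, 0.0], [0.001, -1.0, -0.001], [0.0, 0.001, -1.0]]
force: [0.5, -0.6, 2.6]
opening: 0.61
grasp_force: 30.0
```

Request:
{"api": "apply_moves", "payload": {"rows": [{"x":0,"y":0,"z":-40,"rx":0,"ry":0,"rz":0,"claw":180},{"x":0,"y":0,"z":-100,"rx":0,"ry":0,"rz":0,"claw":180},{"x":15,"y":-40,"z":-145,"rx":0,"ry":0,"rz":0,"claw":180},{"x":36,"y":-92,"z":-165,"rx":0,"ry":0,"rz":0,"claw":180},{"x":58,"y":-148,"z":-165,"rx":0,"ry":0,"rz":0,"claw":180},{"x":80,"y":-205,"z":-165,"rx":0,"ry":0,"rz":0,"claw":180},{"x":102,"y":-262,"z":-165,"rx":0,"ry":0,"rz":0,"claw":180},{"x":122,"y":-314,"z":-165,"rx":0,"ry":0,"rz":0,"claw":180},{"x":133,"y":-342,"z":-165,"rx":0,"ry":0,"rz":0,"claw":180},{"x":133,"y":-342,"z":-165,"rx":0,"ry":0,"rz":0,"claw":180}]}}

```text
time_s: 20.02
position: [0.5538, 0.0796, 0.1728]
tcp_rot: [[1.0, 0.005, -0.0], [0.005, -1.0, 0.0], [-0.0, -0.0, -1.0]]
force: [0.3, -0.1, -0.5]
opening: 0.61
grasp_force: 30.0
```

Request:
{"api": "apply_moves", "payload": {"rows": [{"x":0,"y":0,"z":0,"rx":0,"ry":0,"rz":0,"claw":180},{"x":0,"y":0,"z":0,"rx":0,"ry":0,"rz":0,"claw":180}]}}

```text
time_s: 20.27
position: [0.5533, 0.0763, 0.1731]
tcp_rot: [[1.0, -0.001, -0.001], [-0.001, -1.0, -0.0], [-0.001, 0.0, -1.0]]
force: [0.3, -1.1, -1.7]
opening: 0.609
grasp_force: 30.0
```

```bash
python3 -c "
from h import *
held('s12',.0275,.0085,.013)"
```

```text
[0.5533 0.0763 0.1731] [ 0.3 -1.1 -1.7] 0.6086509068873176 [-1.e-03 -2.e-04 -1.e+00]
254 c [548.8  77.7 173.1] ext [49.2 63.5 18.6] z 163.8
```

View pics/s12c.png

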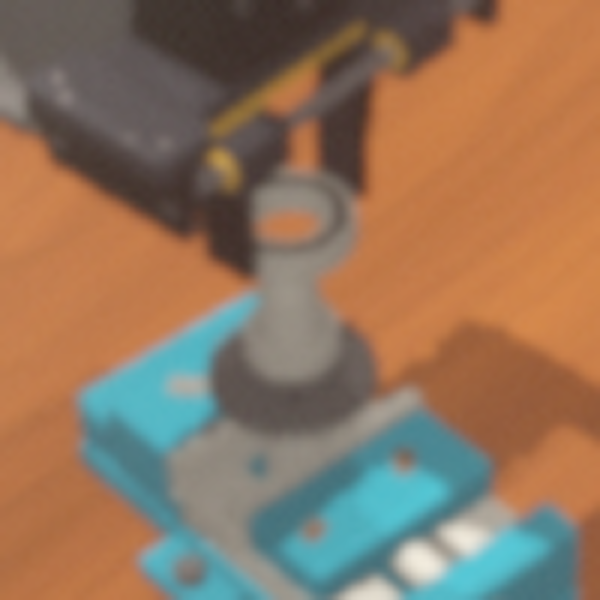

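This is the right bearing, with the dark seal visible, and it's centred near crop u 290 over the shaft axis. Lowering.

Request:
{"api": "apply_moves", "payload": {"rows": [{"x":0.7,"y":-0.5,"z":8,"rx":0,"ry":0,"rz":0,"claw":180},{"x":0.7,"y":-0.5,"z":16,"rx":0,"ry":0,"rz":0,"claw":180},{"x":0.7,"y":-0.5,"z":21,"rx":0,"ry":0,"rz":0,"claw":180},{"x":0.7,"y":-0.5,"z":24,"rx":0,"ry":0,"rz":0,"claw":180},{"x":0.7,"y":-0.5,"z":27,"rx":0,"ry":0,"rz":0,"claw":180},{"x":0.7,"y":-0.5,"z":30,"rx":0,"ry":0,"rz":0,"claw":180},{"x":0.7,"y":-0.5,"z":30,"rx":0,"ry":0,"rz":0,"claw":180}]}}

```text
time_s: 21.2
position: [0.5545, 0.0779, 0.1431]
tcp_rot: [[1.0, 0.001, -0.0], [0.001, -1.0, 0.0], [-0.0, -0.0, -1.0]]
force: [0.6, 1.2, -0.4]
opening: 0.613
grasp_force: 30.0
```

Request:
{"api": "apply_moves", "payload": {"rows": [{"x":0,"y":0,"z":6,"rx":0,"ry":0,"rz":0,"claw":180},{"x":0,"y":0,"z":11,"rx":0,"ry":0,"rz":0,"claw":180},{"x":0,"y":0,"z":15,"rx":0,"ry":0,"rz":0,"claw":180},{"x":0,"y":0,"z":15,"rx":0,"ry":0,"rz":0,"claw":180}]}}

```text
time_s: 21.7
position: [0.5543, 0.0779, 0.1277]
tcp_rot: [[1.0, 0.001, -0.001], [0.001, -1.0, 0.0], [-0.001, -0.0, -1.0]]
force: [-1.2, 0.4, -1.3]
opening: 0.61
grasp_force: 30.0
```

Request:
{"api": "apply_moves", "payload": {"rows": [{"x":0,"y":0,"z":1,"rx":0,"ry":0,"rz":0,"claw":180},{"x":0,"y":0,"z":2,"rx":0,"ry":0,"rz":0,"claw":180},{"x":0,"y":0,"z":3,"rx":0,"ry":0,"rz":0,"claw":180},{"x":0,"y":0,"z":3.5,"rx":0,"ry":0,"rz":0,"claw":180}]}}

```text
time_s: 22.2
position: [0.5548, 0.0779, 0.1254]
tcp_rot: [[1.0, 0.001, 0.001], [0.001, -1.0, -0.0], [0.001, 0.0, -1.0]]
force: [-1.7, -0.7, 5.2]
opening: 0.61
grasp_force: 30.0
```

Bearing seated at 125.4 mm as expected. Releasing and going to the collar.

Request:
{"api": "apply_moves", "payload": {"rows": [{"x":0,"y":0,"z":-1,"rx":0,"ry":0,"rz":0,"claw":90},{"x":0,"y":0,"z":-1,"rx":0,"ry":0,"rz":0,"claw":30},{"x":0,"y":0,"z":-1,"rx":0,"ry":0,"rz":0,"claw":20},{"x":0,"y":0,"z":-25,"rx":0,"ry":0,"rz":0,"claw":20},{"x":0,"y":0,"z":-65,"rx":0,"ry":0,"rz":0,"claw":20},{"x":8,"y":55,"z":-70,"rx":0,"ry":0,"rz":0,"claw":20},{"x":16,"y":112,"z":-70,"rx":0,"ry":0,"rz":0,"claw":20},{"x":24,"y":170,"z":-60,"rx":0,"ry":0,"rz":0,"claw":20},{"x":31,"y":228,"z":-50,"rx":0,"ry":0,"rz":0,"claw":20},{"x":38,"y":280,"z":-35,"rx":0,"ry":0,"rz":0,"claw":20}]}}

```text
time_s: 23.45
position: [0.5932, -0.2045, 0.1597]
tcp_rot: [[1.0, -0.0, 0.001], [-0.0, -1.0, -0.001], [0.001, 0.001, -1.0]]
force: [0.4, 0.2, 0.3]
opening: 0.919
grasp_force: 0.0
```

Request:
{"api": "apply_moves", "payload": {"rows": [{"x":8,"y":50,"z":20,"rx":0,"ry":0,"rz":0,"claw":20},{"x":13,"y":85,"z":60,"rx":0,"ry":0,"rz":0,"claw":20},{"x":13,"y":98,"z":95,"rx":0,"ry":0,"rz":0,"claw":20},{"x":13,"y":98,"z":110,"rx":0,"ry":0,"rz":0,"claw":20},{"x":13,"y":98,"z":110,"rx":0,"ry":0,"rz":0,"claw":20},{"x":13,"y":98,"z":110,"rx":0,"ry":0,"rz":0,"claw":20}]}}

```text
time_s: 24.2
position: [0.6069, -0.2996, 0.0513]
tcp_rot: [[1.0, 0.002, 0.002], [0.002, -1.0, -0.001], [0.002, 0.001, -1.0]]
force: [0.6, -0.3, 0.0]
opening: 0.921
grasp_force: 0.0
```

```bash
python3 - <<'E'
from h import *
s=read_state();print(s['position'],s['force'].round(1),s['opening'])
P,d=save('side','s13');p,dt=save('top','t13')
for n,dd in(('side',d),('top',dt)):
    C=cloud(n,dd).reshape(-1,3)
    for nm,x,y,z,r in(('nose',.5545,.0785,.1455,.015),('bearing',.5545,.078,.1305,.032),('collar',.606,-.299,.0135,.031)):
        t=C[(np.hypot(C[:,0]-x,C[:,1]-y)<r)&(abs(C[:,2]-z)<.0035)]
        if len(t):print(n,nm,len(t),((t.max(0)+t.min(0))/2*1e3).round(1),(np.ptp(t,axis=0)*1e3).round(1),'zmed',(np.median(t[:,2])*1e3).round(1))
E
```

```text
[ 0.60687676 -0.29957057  0.05125965] [ 0.6 -0.3  0. ] 0.9212149003814091
side nose 40 [550.8  78.4 145.3] [19.1 21.8  6.5] zmed 145.3
side bearing 185 [554.2  78.2 130.5] [56.2 52.3  6.9] zmed 129.9
side collar 72 [ 606.3 -297.9   13.1] [49.  49.5  6.3] zmed 13.0
top nose 63 [554.8  80.1 145.4] [22.1 21.4  6.6] zmed 145.5
top bearing 271 [556.6  80.4 130.5] [54.  52.6  6.7] zmed 130.9
```

Request:
{"api": "apply_moves", "payload": {"rows": [{"x":-1,"y":0,"z":20,"rx":0,"ry":0,"rz":0,"claw":20},{"x":-1,"y":0,"z":36,"rx":0,"ry":0,"rz":0,"claw":20},{"x":-1,"y":0,"z":41,"rx":0,"ry":0,"rz":0,"claw":40},{"x":-1,"y":0,"z":41,"rx":0,"ry":0,"rz":0,"claw":70},{"x":-1,"y":0,"z":41,"rx":0,"ry":0,"rz":0,"claw":120},{"x":-1,"y":0,"z":41,"rx":0,"ry":0,"rz":0,"claw":190},{"x":-1,"y":0,"z":41,"rx":0,"ry":0,"rz":0,"claw":190},{"x":-1,"y":0,"z":41,"rx":0,"ry":0,"rz":0,"claw":190}]}}

```text
time_s: 25.3
position: [0.6053, -0.3005, 0.0093]
tcp_rot: [[1.0, 0.001, 0.001], [0.001, -1.0, -0.001], [0.001, 0.001, -1.0]]
force: [-0.1, 0.1, 1.9]
opening: 0.563
grasp_force: 30.0
```

Request:
{"api": "apply_moves", "payload": {"rows": [{"x":0,"y":0,"z":-40,"rx":0,"ry":0,"rz":0,"claw":190},{"x":0,"y":0,"z":-100,"rx":0,"ry":0,"rz":0,"claw":190},{"x":-5,"y":-40,"z":-145,"rx":0,"ry":0,"rz":0,"claw":190},{"x":-13,"y":-95,"z":-167,"rx":0,"ry":0,"rz":0,"claw":190},{"x":-21,"y":-155,"z":-167,"rx":0,"ry":0,"rz":0,"claw":190},{"x":-29,"y":-215,"z":-167,"rx":0,"ry":0,"rz":0,"claw":190},{"x":-37,"y":-275,"z":-167,"rx":0,"ry":0,"rz":0,"claw":190},{"x":-45,"y":-330,"z":-167,"rx":0,"ry":0,"rz":0,"claw":190},{"x":-51,"y":-370,"z":-167,"rx":0,"ry":0,"rz":0,"claw":190},{"x":-51,"y":-378,"z":-167,"rx":0,"ry":0,"rz":0,"claw":190}]}}

```text
time_s: 26.55
position: [0.5519, 0.0806, 0.1755]
tcp_rot: [[1.0, 0.005, -0.002], [0.005, -1.0, 0.001], [-0.002, -0.001, -1.0]]
force: [-0.0, -0.7, -2.2]
opening: 0.556
grasp_force: 30.0
```

Request:
{"api": "apply_moves", "payload": {"rows": [{"x":0,"y":0,"z":0,"rx":0,"ry":0,"rz":0,"claw":190},{"x":0,"y":0,"z":0,"rx":0,"ry":0,"rz":0,"claw":190},{"x":0,"y":0,"z":0,"rx":0,"ry":0,"rz":0,"claw":190}]}}

```text
time_s: 26.92
position: [0.5539, 0.0766, 0.1757]
tcp_rot: [[1.0, -0.001, 0.0], [-0.001, -1.0, -0.0], [0.0, 0.0, -1.0]]
force: [0.9, -0.6, -2.2]
opening: 0.559
grasp_force: 30.0
```

```bash
python3 -c "
from h import *
held('s14',.025,.0093,.013)"
```

```text
[0.5539 0.0766 0.1757] [ 0.9 -0.6 -2.2] 0.5588375556193711 [ 1.e-04 -2.e-04 -1.e+00]
203 c [551.1  76.6 174.7] ext [45.9 57.3 19.3] z 165.1
```

View pics/s14c.png

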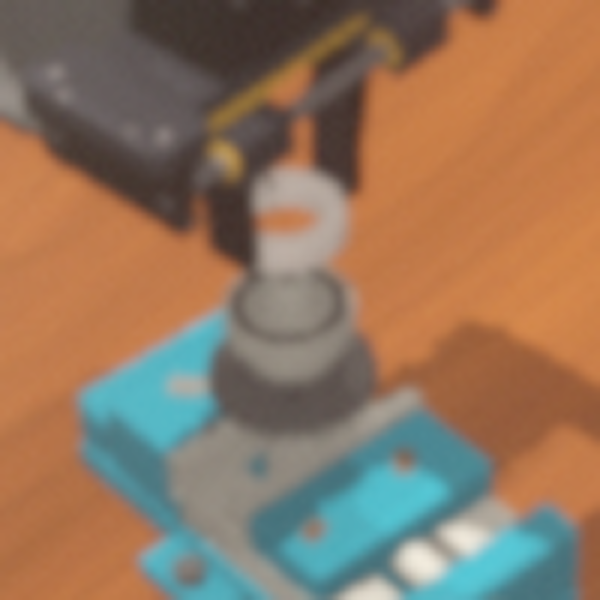

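The collar is level and centred near crop u 291 over the stack. Lowering.

Request:
{"api": "apply_moves", "payload": {"rows": [{"x":0.3,"y":-0.5,"z":9,"rx":0,"ry":0,"rz":0,"claw":190},{"x":0.3,"y":-0.5,"z":17,"rx":0,"ry":0,"rz":0,"claw":190},{"x":0.3,"y":-0.5,"z":22,"rx":0,"ry":0,"rz":0,"claw":190},{"x":0.3,"y":-0.5,"z":26,"rx":0,"ry":0,"rz":0,"claw":190},{"x":0.3,"y":-0.5,"z":29,"rx":0,"ry":0,"rz":0,"claw":190},{"x":0.3,"y":-0.5,"z":32,"rx":0,"ry":0,"rz":0,"claw":190},{"x":0.3,"y":-0.5,"z":33,"rx":0,"ry":0,"rz":0,"claw":190},{"x":0.3,"y":-0.5,"z":33,"rx":0,"ry":0,"rz":0,"claw":190}]}}

```text
time_s: 27.98
position: [0.5539, 0.0784, 0.1428]
tcp_rot: [[1.0, 0.001, 0.0], [0.001, -1.0, 0.0], [0.0, -0.0, -1.0]]
force: [-1.0, -0.8, -1.8]
opening: 0.559
grasp_force: 30.0
```

Request:
{"api": "apply_moves", "payload": {"rows": [{"x":0,"y":0,"z":1,"rx":0,"ry":0,"rz":0,"claw":190},{"x":0,"y":0,"z":2,"rx":0,"ry":0,"rz":0,"claw":190},{"x":0,"y":0,"z":3,"rx":0,"ry":0,"rz":0,"claw":190},{"x":0,"y":0,"z":4,"rx":0,"ry":0,"rz":0,"claw":190}]}}

```text
time_s: 28.48
position: [0.554, 0.0784, 0.1391]
tcp_rot: [[1.0, 0.001, 0.0], [0.001, -1.0, 0.0], [0.0, -0.0, -1.0]]
force: [-1.6, -0.4, 6.4]
opening: 0.554
grasp_force: 30.0
```

Collar seated at 139.1 mm, with 139.3 expected. Releasing and retreating.

Request:
{"api": "apply_moves", "payload": {"rows": [{"x":0,"y":0,"z":-1,"rx":0,"ry":0,"rz":0,"claw":120},{"x":0,"y":0,"z":-1,"rx":0,"ry":0,"rz":0,"claw":60},{"x":0,"y":0,"z":-1,"rx":0,"ry":0,"rz":0,"claw":20},{"x":0,"y":0,"z":-20,"rx":0,"ry":0,"rz":0,"claw":20},{"x":0,"y":0,"z":-60,"rx":0,"ry":0,"rz":0,"claw":20},{"x":-10,"y":50,"z":-80,"rx":0,"ry":0,"rz":0,"claw":20},{"x":-20,"y":105,"z":-80,"rx":0,"ry":0,"rz":0,"claw":20},{"x":-30,"y":160,"z":-80,"rx":0,"ry":0,"rz":0,"claw":20},{"x":-30,"y":200,"z":-80,"rx":0,"ry":0,"rz":0,"claw":20},{"x":-30,"y":200,"z":-80,"rx":0,"ry":0,"rz":0,"claw":20}]}}

```text
time_s: 29.72
position: [0.5245, -0.1247, 0.219]
tcp_rot: [[1.0, -0.004, 0.001], [-0.004, -1.0, -0.001], [0.001, 0.001, -1.0]]
force: [0.0, 0.3, 0.2]
opening: 0.922
grasp_force: 0.0
```

```bash
python3 - <<'E'
from h import *
s=read_state();print(s['position'],s['force'].round(1),s['opening'])
P,d=save('side','s15');p,dt=save('top','t15')
for n,dd in(('side',d),('top',dt)):
    C=cloud(n,dd).reshape(-1,3)
    for nm,x,y,z,r in(('collar',.5545,.0785,.1435,.03),):
        t=C[(np.hypot(C[:,0]-x,C[:,1]-y)<r)&(abs(C[:,2]-z)<.0045)]
        A=np.c_[t[:,:2]-[x,y],np.ones(len(t))];tt=t[t[:,2]>.1405];A=np.c_[tt[:,:2]-[x,y],np.ones(len(tt))]
        print(n,len(t),((t.max(0)+t.min(0))/2*1e3).round(1),(np.ptp(t,axis=0)*1e3).round(1),'zmed',(np.median(t[:,2])*1e3).round(1),'tilt',np.linalg.lstsq(A,tt[:,2],rcond=None)[0].round(3))
cv2.imwrite('pics/c15.png',np.hstack([cv2.resize(P[155:235,175:255],(400,400)),cv2.resize(p[130:200,190:260],(400,400))])[:,:,::-1])
E
```

```text
[ 0.52445122 -0.1246611   0.21902785] [0.  0.3 0.2] 0.9222122673267623
side 220 [554.1  78.2 143.4] [48.  49.5  8.8] zmed 143.0 tilt [-0.002 -0.003  0.144]
top 313 [557.1  80.2 143.6] [51.2 49.5  8.7] zmed 144.2 tilt [-0.001  0.     0.144]
```

View pics/c15.png

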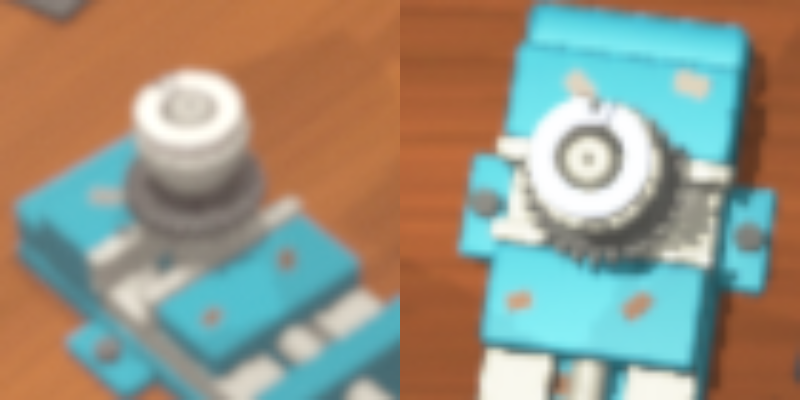

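The stack is complete: gear, sleeve, bearing and collar on the shaft, with the collar top level at about 143–144 mm (143 nominal) and the nose inside its bore at crop (588,158). Handing in.

```bash
python3 -c "
from rig import hand_in
print(hand_in())"
```

```text
the job is handed in; nothing more can be done
None
```

The gear (hub up), short sleeve, bearing and collar are on the shaft in that order, each lowered until it seated; the top collar measured flat, the long sleeve and socket were never touched, and I handed the job in at about 30 s on the robot clock.

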